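# Pipette hangers into the UV steriliser

### The arm

A 7-joint arm with a two-finger parallel gripper is mounted at the origin on a cart in front of the work surface, level with it; the furniture and walls round the work are solid. World frame = base frame: x ahead of the robot, y to its left, z up, the work surface at z = 0. Lengths are in mm, angles in degrees, forces in N, time in s.
With the tool pointing down it reaches from about 425 to 825 mm from the base axis. Payload 3.6 kg.
Tool frame: the origin (TCP) lies on the front face of the gripper's body, between the roots of the fingers; the fingertips stand 84 mm ahead of it and the grasp point (between the pads) lies 65 mm ahead of it; z points along the fingers, y is the line along which they close (so a half turn about z gives the same grasp; the last joint's range is limited). The gripper opens to 93 mm and grips with 3 to 60 N. Pads are 15 mm wide; open, the fingers measure 128 mm over their backs; the gripper's body (75 mm by 188 mm) begins 65 mm behind the grasp point.
Start: joints at [67.007, 35.231, -0.722, 81.555, 0.464, 63.22, -2.315], TCP at [237.964, -604.848, 302.74] pointing down, gripper open.
Joint ranges: [-178.69, 178.69], [-17.37, 117.87], [-77.05, 75.6], [15.02, 138.74], [-78.02, 258.01], [0.78, 113.62], [-162.83, 162.83]. Speed limits (degrees/s): [159.86, 159.86, 180, 180, 180, 180, 180].

### API

Orientations are given as a 3x3 rotation matrix whose columns are the frame's x, y, z axes.
In Python, from cell import get_state, snapshot, calibration, job_done gives the robot as it stands.
- The arm moves only by the tool send_rows, never from a script. Its argument "series" is a list of rows, each an object with "slide": the shift along the tool's x, y, z in mm, a list of three; "delta_rot": the turn, a rotation vector about the tool's x, y, z in degrees, a list of three; "gripper": the finger opening in mm, from 0 to 93. A call has exactly 5 rows; each row is the pose to reach, as a shift and turn from the pose commanded when the call began, along the tool's axes at that moment; what a row does not reach only later rows make up. A row lasts 1/10 s, in which the tool goes at most 50 mm and 8.59 degrees, less where a joint would pass 70% of its speed; a pose out of reach is approached as far as the arm can. A call with a gripper value outside its range is refused whole. The fingers move at their own pace and stop on an object; the grip force is fixed at half the most. Time passes only in rows, so rows that repeat a pose let the fingers close, or fill a call up. It gives the time, the measured TCP pose, the force, the opening and the grip force at its end, in the units of the state.
- get_state(): the state, without advancing time (a new reading comes with each control period).
- snapshot(name): name is "scene" or "side" or "wrist"; returns the picture (400x640x3 uint8, red, green, blue); there is no depth.
- calibration(name): a dict with "fx", "fy", "cx", "cy" (pixels), "extrinsics" (4x4, takes a point from camera to world coordinates). Camera axes: x right, y down, z forward; pixel columns grow to the right and rows downward; lengths in mm; the calibration is good to about 2 mm. A picture is of the moment at which its call begins: read the wrist's pose just before it. calibration takes no time and is no camera call; for the wrist camera it gives the pose at the moment of the call.
- job_done(): hands the job in; it is judged then, once.
The state is a dict: "clock": time; "joints": joint angles; "joint_vel": joint speeds; "tau": joint torques, N m; "tcp_pos": TCP position; "ee_rot": TCP orientation; "contact_force": force on the tool from outside, world axes, zero at the start; "wrist_torque": the same for the moment, N m; "width": finger opening in mm; "finger_force": force on a finger pad.
Only numpy, scipy, OpenCV 4.12 (cv2) and the standard library are available. Lean on these libraries where they do the work, as an engineer would, in place of code of your own. Each camera call takes 0.05 s, during which the arm holds its last target. There are 200 camera calls.

### The job

The pipette hangers are due for decontamination. Take every hanger that is on the stand off its screw without forcing it (lift it, shift it sideways until the round part of its keyhole is over the screw head, then pull it off), and put them all into the drawer of the small UV steriliser, which stands only part open and has to be pulled out to make room. When all are in, push the drawer fully home past its detent, and only then press the start button; leave the bottle and the timer beside the stand alone.

Things in the scene. Friction and masses are not known exactly. Their poses are not given: they have to be found in the camera images.
- hanger_0_grip (a point): centre of the web of a dark metal pipette hanger (60 g), first screw from the left; None if absent. Upright web 10 mm thick (y), 30 deep (x), 38 high, between plate and fork: grip it from above across the 10 mm. Site 22 mm above the hanger's underside, 19 mm in front (-x) of the plate's back; z up. Fork's crossbar (40 wide, 8 high) begins 15 mm in front of it, prongs end 41 mm in front.
- hanger_0: that hanger: upright plate 54 mm wide (y), 76 high (z), 4 thick, fork standing 60 mm out of its front. Origin at mid lower edge, on the plate's back; x out of the back, y to the left seen from the robot, z up. Offset keyhole in the plate: see hanger_1 and hanger_2. Stands by itself when set down upright. All hangers are alike.
- hanger_1_grip (a point): the same web centre of the hanger on the second screw from the left; None if absent.
- hanger_1: that hanger. Keyhole of every hanger: an upright slot 8 mm wide on the plate's centre line, upper end 68 mm above the origin (the screw's shank lies there while it hangs); its lower end opens sideways into a round hole 19 mm across, centre 51 mm above the origin and 14 mm to its -y side (the robot's right).
- hanger_2_grip (a point): the same web centre of the hanger on the third screw from the left; None if absent.
- hanger_2: that hanger. To take any hanger off: lift it 14 mm, shift it 14 mm to its own +y (left seen from the robot) so that the hole lies over the screw's head, then pull it off straight towards -x (it is free after 12 mm). About 2 mm of play in each direction.
- hanger_3_grip (a point): the same web centre of the hanger on the fourth screw from the left; None if absent.
- hanger_3: that hanger, same shape and axes as hanger_0.
- pipette_stand: fixed stand: white panel 314 mm wide (y), 151 high, 12 thick, on two feet; origin under its middle, front to -x, z up. Four screws stand out of its front face (x = -6 mm) at y = +117, +39, -39, -117 mm, 122 mm above the worktop: shank 6 mm across, 6.5 mm long between panel and head; head 14 mm across, 3.5 thick.
- drawer_floor (a point): centre of the drawer's inner floor (moves with it); -x is the way it opens (to the robot's left), z up. Inside 208 mm (x) by 100 (y); side and back walls 42 mm above the floor, front panel 86. Clear height under the housing 87 mm, so hangers may stand upright. Three stand side by side, plates along x, at x = -67, 0, +67 mm.
- uv_drawer (a joint): opening of the steel drawer of the small white UV steriliser, m: 0 fully home, 0.212 at its stop, where its whole inside is clear of the housing; starts 0.03 to 0.14 open and stays where it is left. 1 N of friction; over the last 15 mm it rides over a sprung detent (about 6 N) and snaps home.
- drawer_handle (a point): middle of the drawer's bar handle: horizontal round bar, 8 mm thick, 72 mm long (y), 80 mm above the worktop, 32 mm in front of the front panel (122 mm wide, 10 to 100 mm above the worktop). -x is the way the drawer opens; it can be pinched from above to pull the drawer out or push it (+x) shut.
- uv_unit: fixed housing of the UV steriliser, 245 mm long (x), 126 wide (y), 112 high; origin under its middle, z up. The drawer comes out of its -x end, which faces the robot's left. A blue slide box 33 mm high lies on the rear half of its top.
- start (a joint): travel of the steriliser's start button, m: 0 out, 0.006 fully pressed (5 N); springs back.
- start_top (a point): centre of the top of the round start button, 22 mm across, on the housing's top; pressed straight down.
- saline_bottle: bystander: white dropper bottle, 46 mm across, 128 high, left of the stand; origin under its middle.
- bench_timer: bystander: flat white timer, 64x70x19 mm, left of the stand; origin under its middle.

How it is judged (in metres and radians):
On the way, in this order (a step that is already met when the one before it is completed fails the run):
1. every hanger present is in the drawer, at rest (x of hanger_0_grip in the frame of drawer_floor between -0.1 and 0.1 m and y of hanger_0_grip in the frame of drawer_floor between -0.048 and 0.048 m and z of hanger_0_grip in the frame of drawer_floor between 0 and 0.07 m and linear speed of each of hanger_0, hanger_1, hanger_2, hanger_3 below 0.05 m/s and x of hanger_1_grip in the frame of drawer_floor between -0.1 and 0.1 m and y of hanger_1_grip in the frame of drawer_floor between -0.048 and 0.048 m and z of hanger_1_grip in the frame of drawer_floor between 0 and 0.07 m and x of hanger_2_grip in the frame of drawer_floor between -0.1 and 0.1 m and y of hanger_2_grip in the frame of drawer_floor between -0.048 and 0.048 m and z of hanger_2_grip in the frame of drawer_floor between 0 and 0.07 m and x of hanger_3_grip in the frame of drawer_floor between -0.1 and 0.1 m and y of hanger_3_grip in the frame of drawer_floor between -0.048 and 0.048 m and z of hanger_3_grip in the frame of drawer_floor between 0 and 0.07 m), for 0.3 s.
2. the drawer is home (value of joint uv_drawer below 0.003 m), for 0.3 s.
3. the start button is pressed (value of joint start above 0.004 m), for 0.04 s.
At the end, for the whole second after the job is handed in: every hanger present is inside the drawer (its web centre within the drawer's inner walls: 100 mm either way along it, 48 mm across it, less than 70 mm above its floor); the drawer is home (open by less than 3 mm); the start button has been pressed (by more than 4 mm) and is out again (x of hanger_0_grip in the frame of drawer_floor between -0.1 and 0.1 m and y of hanger_0_grip in the frame of drawer_floor between -0.048 and 0.048 m and z of hanger_0_grip in the frame of drawer_floor between 0 and 0.07 m and x of hanger_1_grip in the frame of drawer_floor between -0.1 and 0.1 m and y of hanger_1_grip in the frame of drawer_floor between -0.048 and 0.048 m and z of hanger_1_grip in the frame of drawer_floor between 0 and 0.07 m and x of hanger_2_grip in the frame of drawer_floor between -0.1 and 0.1 m and y of hanger_2_grip in the frame of drawer_floor between -0.048 and 0.048 m and z of hanger_2_grip in the frame of drawer_floor between 0 and 0.07 m and x of hanger_3_grip in the frame of drawer_floor between -0.1 and 0.1 m and y of hanger_3_grip in the frame of drawer_floor between -0.048 and 0.048 m and z of hanger_3_grip in the frame of drawer_floor between 0 and 0.07 m and value of joint uv_drawer below 0.003 m and value of joint start below 0.002 m); the robot touches nothing.
It fails at once if the start button is pressed while the drawer is open (value of joint start above 0.003 m and value of joint uv_drawer above 0.006 m).
It fails at once if a hanger is forced on its screw (more than 60 N against the stand) (contact force between any of hanger_0, hanger_1, hanger_2, hanger_3 and pipette_stand above 60 N).
It fails at once if the saline bottle or the timer is moved more than 40 mm (distance of any of saline_bottle, bench_timer from where it was at the start of the episode above 0.04 m).
Of hanger_0, hanger_1, hanger_2, hanger_3 only 2 to 3 are there at a start; the rules pass over those that are not, and their reading is None.
At some moment in a run one of hanger_0, hanger_1, hanger_2, hanger_3 may be knocked a few centimetres aside while the robot is not near it.
Once in a run the grip may slacken for a moment while it holds something.
It also fails if it takes over 210 s, if anything falls off the work surface, if the arm or the gripper's body presses on something with over 40 N, if the wrist force passes 120 N, or if a joint passes its speed limit or range.

## Working session

There is one attempt and no reset: what is moved stays moved. The work goes in short steps, Python scripts to look and compute and a tool call to move; the robot and the scene stay as the last step left them, time stands still between calls to the robot, and variables do not carry over. Pictures are saved under pics/ and viewed, at most 14 in all, crops included, and the job is handed in when it is done.

Besides the shell and the picture viewer there is one more tool, called after "Emit:" in YAML: its name, and indented under it one key for each argument. send_rows: Moves the arm, as the interface text tells. Its arguments: {"type":"object","properties":{"series":{"type":"array"}},"required":["series"]}

```bash
mkdir -p pics; ls; cat > h.py <<'E'
import numpy as np, cv2
from cell import *
def ray(n,u,v,c=None):
    c=c or calibration(n); E=np.array(c["extrinsics"]); d=E[:3,:3]@[(u-c["cx"])/c["fx"],(v-c["cy"])/c["fy"],1]
    return E[:3,3],d/np.linalg.norm(d)
def atz(n,u,v,z,c=None):
    o,d=ray(n,u,v,c); return (o+d*(z-o[2])/d[2]).round(1)
def tri(*rs):
    A=0;b=0
    for o,d in rs:
        P=np.eye(3)-np.outer(d,d); A=A+P; b=b+P@o
    p=np.linalg.solve(A,b); return p.round(1),[round(float(np.linalg.norm((np.eye(3)-np.outer(d,d))@(p-o))),1) for o,d in rs]
def proj(n,p,c=None):
    c=c or calibration(n); E=np.linalg.inv(np.array(c["extrinsics"])); q=E[:3,:3]@p+E[:3,3]
    return (q[0]/q[2]*c["fx"]+c["cx"]).round(1),(q[1]/q[2]*c["fy"]+c["cy"]).round(1)
def save(n,f,crop=None,k=1):
    im=cv2.cvtColor(np.asarray(snapshot(n)),cv2.COLOR_RGB2BGR)
    cv2.imwrite('pics/raw_'+f,im)
    if crop: x0,y0,x1,y1=crop; im=im[y0:y1,x0:x1]
    if k!=1: im=cv2.resize(im,None,fx=k,fy=k,interpolation=cv2.INTER_CUBIC)
    cv2.imwrite('pics/'+f,im)
def st():
    s=get_state(); print({k:np.round(s[k],2).tolist() for k in("clock","joints","tcp_pos","ee_rot","contact_force","width","finger_force")})
E
python3 - <<'E'
from h import *
st()
save("scene","s1.png",None,1.25);save("side","d1.png",None,1.25)
for n in("scene","side","wrist"):
    c=calibration(n);print(n,c["fx"],c["cx"],c["cy"],np.round(c["extrinsics"],3).tolist())
E
```

```text
pics
{'clock': 0.0, 'joints': [67.01, 35.29, -0.72, 81.64, 0.47, 63.22, -2.32], 'tcp_pos': [237.75, -604.36, 301.6], 'ee_rot': [[0.93, 0.37, -0.0], [0.37, -0.93, 0.0], [-0.0, -0.0, -1.0]], 'contact_force': [-0.6, -1.12, -0.21], 'width': 92.86, 'finger_force': 0.0}
scene 385.07840323554404 317.7755112580526 199.5442827961529 [[-0.585, -0.5, 0.639, -222.329], [-0.811, 0.38, -0.445, 588.682], [-0.02, -0.778, -0.628, 848.854], [0.0, 0.0, 0.0, 1.0]]
side 421.38938888325947 318.6028745370156 197.41516529337034 [[-0.536, -0.699, 0.474, -199.159], [-0.844, 0.45, -0.291, 497.717], [-0.01, -0.556, -0.831, 1330.915], [0.0, 0.0, 0.0, 1.0]]
wrist 285.89878416155955 315.2717859153229 205.90117464578952 [[0.366, -0.9, -0.236, 303.712], [-0.931, -0.355, -0.09, -577.993], [-0.002, 0.253, -0.967, 383.596], [0.0, 0.0, 0.0, 1.0]]
```

View pics/s1.png

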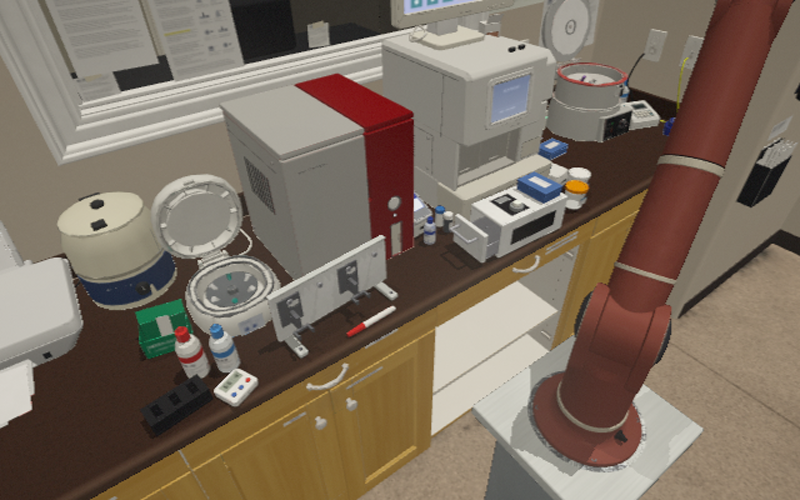

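View pics/d1.png

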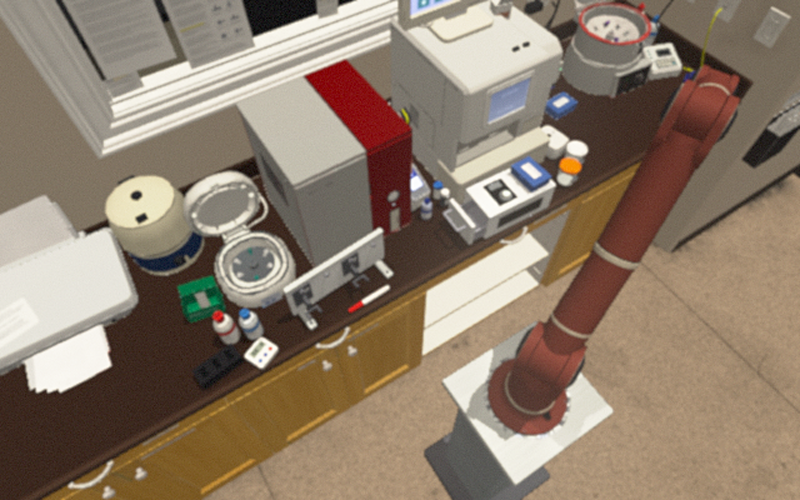

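```bash
python3 - <<'E'
import cv2,numpy as np
def c(f,x,y,k=4,w=100,h=110):
    im=cv2.imread(f)[y:y+h,x:x+w]; return cv2.resize(im,None,fx=k,fy=k,interpolation=cv2.INTER_CUBIC)
a,b='pics/raw_s1.png','pics/raw_d1.png'
cv2.imwrite('pics/stand.png',np.hstack([c(a,212,185),c(b,222,180)]))
cv2.imwrite('pics/uv.png',np.hstack([c(a,358,130),c(b,350,118)]))
E
```

```text
(no output)
```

View pics/stand.png

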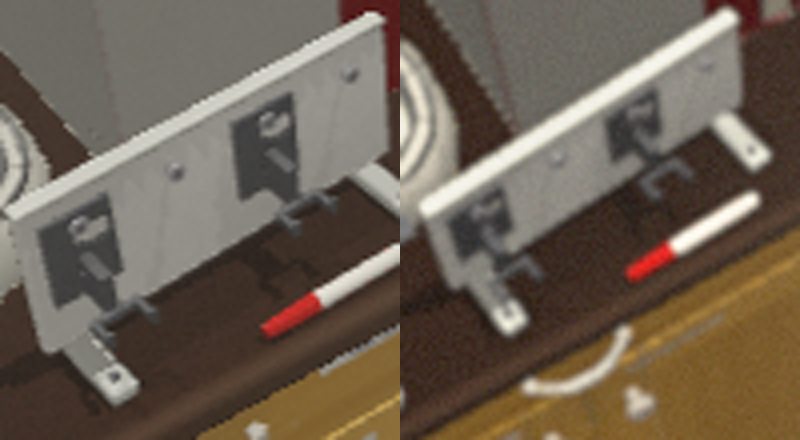

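View pics/uv.png

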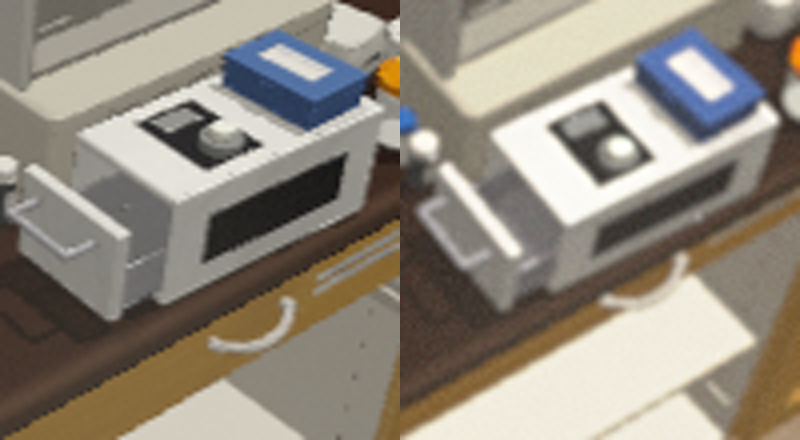

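```bash
python3 - <<'E'
from h import *
def T(name,s,d,so,do):
    r=[ray("scene",so[0]+s[0]/4-.4,so[1]+s[1]/4-.4),ray("side",do[0]+(d[0]-400)/4-.4,do[1]+d[1]/4-.4)]
    print(name,*tri(*r))
S,D=(212,185),(222,180)
for n,s,d in [("panelTL",(20,222),(425,212)),("panelTR",(385,18),(738,15)),("scr2",(175,170),(558,157)),("scr4",(350,73),(706,64)),("scr1",(92,228),(487,210)),("scr3",(275,122),(640,105)),("prong1L",(100,345),(513,275)),("web1",(98,268),(497,243))]: T(n,s,d,S,D)
S,D=(358,130),(350,118)
for n,s,d in [("button",(223,128),(622,148)),("hous near",(170,200),(567,218)),("hous far",(80,132),(492,128)),("hous right near",(380,108),(775,113)),("hL",(14,212),(422,207)),("hR",(72,251),(463,259)),("pn",(125,237),(513,253)),("pf",(30,170),(445,170))]: T(n,s,d,S,D)
E
```

```text
panelTL [518.2 398.9 145. ] [2.7, 2.7]
panelTR [543.2  90.8 154. ] [0.7, 0.7]
scr2 [518.3 284.  126.6] [0.3, 0.3]
scr4 [527.8 133.5 132.3] [0.6, 0.6]
scr1 [507.1 354.9 122. ] [1.0, 1.0]
scr3 [532.2 197.3 115.1] [0.9, 0.9]
prong1L [507.3 358.9   7.9] [7.2, 7.2]
web1 [484.8 361.9 107. ] [0.9, 0.9]
button [ 466.9 -281.7  141.7] [1.0, 1.0]
hous near [ 447.4 -207.2  112.1] [2.1, 2.1]
hous far [ 566.3 -214.6  113.3] [1.0, 1.0]
hous right near [ 438.4 -451.5  109.9] [0.7, 0.7]
hL [ 542.2 -120.4   84.3] [1.6, 1.6]
hR [ 467.4 -114.    92.9] [3.1, 3.1]
pn [ 442.7 -148.4  105.6] [1.7, 1.7]
pf [ 554.7 -150.5  106.7] [0.9, 0.9]
```

```bash
cat >> h.py <<'E'
from scipy.spatial.transform import Rotation as Ro
def go(p,yaw=None):
    "tool-frame slide and delta_rot to bring the TCP to p, tool x at yaw deg, z down"
    s=get_state(); R=np.array(s["ee_rot"]); t=np.array(s["tcp_pos"])
    sl=R.T@(np.array(p,float)-t); y=np.radians(yaw) if yaw is not None else np.arctan2(R[1,0],R[0,0])
    G=np.array([[np.cos(y),np.sin(y),0],[np.sin(y),-np.cos(y),0],[0,0,-1]])
    print("slide",sl.round(1).tolist(),"rot",Ro.from_matrix(R.T@G).as_rotvec(degrees=True).round(1).tolist(),"n",round(float(np.linalg.norm(sl)/50),1))
E
python3 - <<'E'
from h import *
def T(n,s,d): print(n,*tri(ray("scene",s[0]/1.25,s[1]/1.25),ray("side",d[0]/1.25,d[1]/1.25)))
T("machine",(365,140),(366,143));T("mach right",(413,110),(411,133));T("left",(282,155),(298,178))
T("bottle",(220,325),(247,310))
go([480,-110,300],-2.5)
E
```

```text
machine [690.9  41.5 331.8] [3.3, 3.3]
mach right [577.9 -20.9 426.9] [0.1, 0.1]
left [633.3 266.4 388.5] [4.1, 4.1]
bottle [531.1 504.8 127.9] [0.8, 0.8]
slide [406.4, -371.3, 2.5] rot [-0.1, 0.0, 24.0] n 11.0
```

Emit:
send_rows:
  series:
    - {"slide":[37,-34,0],"delta_rot":[0,0,2],"gripper":93}
    - {"slide":[74,-68,0],"delta_rot":[0,0,4],"gripper":93}
    - {"slide":[111,-101,0],"delta_rot":[0,0,7],"gripper":60}
    - {"slide":[148,-135,0],"delta_rot":[0,0,9],"gripper":22}
    - {"slide":[185,-169,0],"delta_rot":[0,0,11],"gripper":22}

```text
clock: 0.6
tcp_pos: [348.5, -378.3, 302.5]
ee_rot: [[0.984, 0.18, -0.0], [0.18, -0.984, 0.001], [-0.0, -0.001, -1.0]]
contact_force: [1.2, -0.1, 0.0]
width: 73.4
finger_force: 0.0
```

```bash
python3 - <<'E'
from h import *
st(); go([480,-110,300],-2.5)
E
```

```text
{'clock': 0.6, 'joints': [44.36, 23.22, 0.8, 103.85, -0.42, 52.97, -34.27], 'tcp_pos': [348.46, -378.3, 302.47], 'ee_rot': [[0.98, 0.18, -0.0], [0.18, -0.98, 0.0], [-0.0, -0.0, -1.0]], 'contact_force': [1.24, -0.14, 0.03], 'width': 73.44, 'finger_force': 0.0}
slide [177.7, -240.2, 2.6] rot [-0.0, 0.0, 12.9] n 6.0
```

Emit:
send_rows:
  series:
    - {"slide":[30,-40,0],"delta_rot":[0,0,-8.4],"gripper":22}
    - {"slide":[60,-80,0],"delta_rot":[0,0,-16.8],"gripper":22}
    - {"slide":[90,-120,0],"delta_rot":[0,0,-25.2],"gripper":22}
    - {"slide":[120,-160,0],"delta_rot":[0,0,-33.6],"gripper":22}
    - {"slide":[150,-200,0],"delta_rot":[0,0,-42],"gripper":22}

```text
clock: 1.1
tcp_pos: [459.4, -154.5, 302.7]
ee_rot: [[0.604, 0.797, -0.0], [0.797, -0.604, -0.0], [-0.0, -0.0, -1.0]]
contact_force: [0.8, 0.5, -0.1]
width: 33.6
finger_force: 0.0
```

Emit:
send_rows:
  series:
    - {"slide":[0,0,0],"delta_rot":[0,0,-8.4],"gripper":22}
    - {"slide":[0,0,0],"delta_rot":[0,0,-16.8],"gripper":22}
    - {"slide":[0,0,0],"delta_rot":[0,0,-25.2],"gripper":22}
    - {"slide":[0,0,0],"delta_rot":[0,0,-33.6],"gripper":22}
    - {"slide":[0,0,0],"delta_rot":[0,0,-42],"gripper":22}

```text
clock: 1.6
tcp_pos: [458.8, -156.3, 302.4]
ee_rot: [[-0.084, 0.996, -0.001], [0.996, 0.084, 0.0], [0.0, -0.001, -1.0]]
contact_force: [0.8, -0.6, -0.2]
width: 21.8
finger_force: 0.0
```

Emit:
send_rows:
  series:
    - {"slide":[0,0,0],"delta_rot":[0,0,-8.4],"gripper":22}
    - {"slide":[0,0,0],"delta_rot":[0,0,-16.8],"gripper":22}
    - {"slide":[0,0,0],"delta_rot":[0,0,-25.2],"gripper":22}
    - {"slide":[0,0,0],"delta_rot":[0,0,-33.6],"gripper":22}
    - {"slide":[0,0,0],"delta_rot":[0,0,-42],"gripper":22}

```text
clock: 2.1
tcp_pos: [458.8, -156.5, 302.4]
ee_rot: [[-0.729, 0.684, -0.001], [0.684, 0.729, 0.0], [0.001, -0.0, -1.0]]
contact_force: [0.7, -0.5, -0.3]
width: 22.1
finger_force: 0.0
```

Emit:
send_rows:
  series:
    - {"slide":[0,0,0],"delta_rot":[0,0,-8.4],"gripper":22}
    - {"slide":[0,0,0],"delta_rot":[0,0,-16.8],"gripper":22}
    - {"slide":[0,0,0],"delta_rot":[0,0,-25.2],"gripper":22}
    - {"slide":[0,0,0],"delta_rot":[0,0,-33.6],"gripper":22}
    - {"slide":[0,0,0],"delta_rot":[0,0,-41],"gripper":22}

```text
clock: 2.6
tcp_pos: [458.8, -156.6, 302.4]
ee_rot: [[-0.999, 0.039, -0.001], [0.039, 0.999, 0.0], [0.001, 0.0, -1.0]]
contact_force: [-0.2, 0.1, 0.1]
width: 21.7
finger_force: 0.0
```

```bash
python3 - <<'E'
from h import *
st(); go([480,-110,300],177.5)
E
```

```text
{'clock': 2.6, 'joints': [47.85, 26.3, -45.6, 107.23, 22.47, 55.89, 80.07], 'tcp_pos': [458.75, -156.58, 302.4], 'ee_rot': [[-1.0, 0.04, -0.0], [0.04, 1.0, 0.0], [0.0, 0.0, -1.0]], 'contact_force': [-0.24, 0.11, 0.12], 'width': 21.68, 'finger_force': 0.0}
slide [-19.4, 47.4, 2.4] rot [0.0, -0.1, 0.3] n 1.0
```

```bash
python3 - <<'E'
from h import *
save("wrist","w1.png",None,1.25); import json
c=calibration("wrist"); c["extrinsics"]=np.array(c["extrinsics"]).tolist(); json.dump(c,open("w1.json","w"))
E
```

```text
(no output)
```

View pics/w1.png

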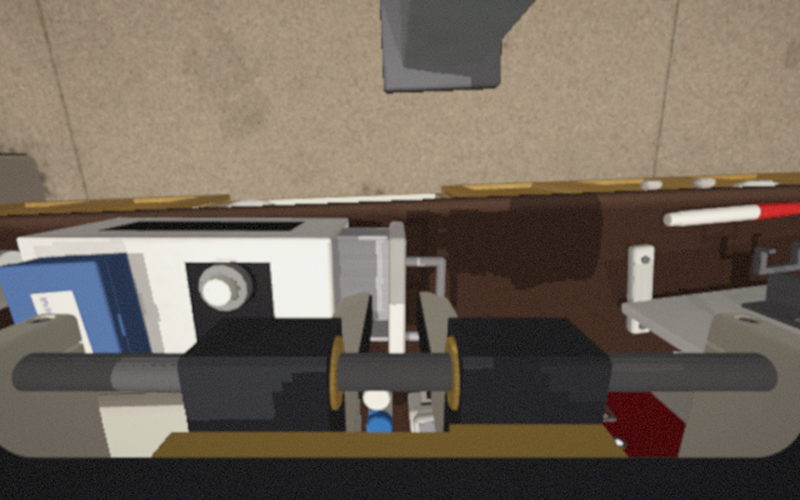

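```bash
python3 - <<'E'
from h import *
import json
c=json.load(open("w1.json"))
W=lambda u,v:ray("wrist",u/1.25-.1,v/1.25-.1,c)
U=lambda s,d:[ray("scene",358+s[0]/4-.4,130+s[1]/4-.4),ray("side",350+(d[0]-400)/4-.4,118+d[1]/4-.4)]
print("button",tri(*U((223,128),(622,148)),W(216,292)), atz("wrist",216/1.25,292/1.25,125,c))
print("panel near top",tri(*U((125,237),(513,253)),W(398,226)))
print("handle near",tri(*U((72,251),(463,259)),W(440,262)))
print("bar z80",atz("wrist",440/1.25,262/1.25,80,c),atz("wrist",441/1.25,290/1.25,80,c))
print("housing near",tri(*U((170,200),(567,218)),W(346,222)))
E
```

```text
button (array([ 473.9, -288.6,  134.2]), [1.2, 3.1, 2.5]) [ 479.8 -293.5  125. ]
panel near top (array([ 440.6, -149.3,  105.7]), [0.5, 4.0, 4.5])
handle near (array([ 471. , -117. ,   88.6]), [3.6, 2.9, 1.1])
bar z80 [ 474.8 -115.6   80. ] [ 501.  -114.8   80. ]
housing near (array([ 430.7, -189.4,  133.9]), [4.9, 5.8, 3.0])
```

```bash
python3 - <<'E'
from h import *
go([500,-114,215],177.5)
E
```

```text
slide [-39.8, 44.2, 87.2] rot [0.0, -0.1, 0.4] n 2.1
```

Emit:
send_rows:
  series:
    - {"slide":[-20,22,30],"delta_rot":[0,0,0],"gripper":22}
    - {"slide":[-40,44,60],"delta_rot":[0,0,0],"gripper":22}
    - {"slide":[-40,44,87],"delta_rot":[0,0,0.4],"gripper":22}
    - {"slide":[-40,44,87],"delta_rot":[0,0,0.4],"gripper":22}
    - {"slide":[-40,44,87],"delta_rot":[0,0,0.4],"gripper":22}

```text
clock: 3.15
tcp_pos: [500.8, -114.5, 215.8]
ee_rot: [[-0.999, 0.052, -0.001], [0.052, 0.999, -0.0], [0.001, -0.0, -1.0]]
contact_force: [0.8, 0.2, -0.2]
width: 22.3
finger_force: 0.0
```

```bash
python3 - <<'E'
from h import *
st(); save("wrist","w2.png",(150,100,550,400),2); import json
c=calibration("wrist"); c["extrinsics"]=np.array(c["extrinsics"]).tolist(); json.dump(c,open("w2.json","w"))
E
```

```text
{'clock': 3.15, 'joints': [36.49, 34.74, -39.87, 109.14, 29.96, 47.03, 67.54], 'tcp_pos': [500.78, -114.53, 215.78], 'ee_rot': [[-1.0, 0.05, -0.0], [0.05, 1.0, -0.0], [0.0, -0.0, -1.0]], 'contact_force': [0.85, 0.15, -0.16], 'width': 22.3, 'finger_force': 0.0}
```

View pics/w2.png

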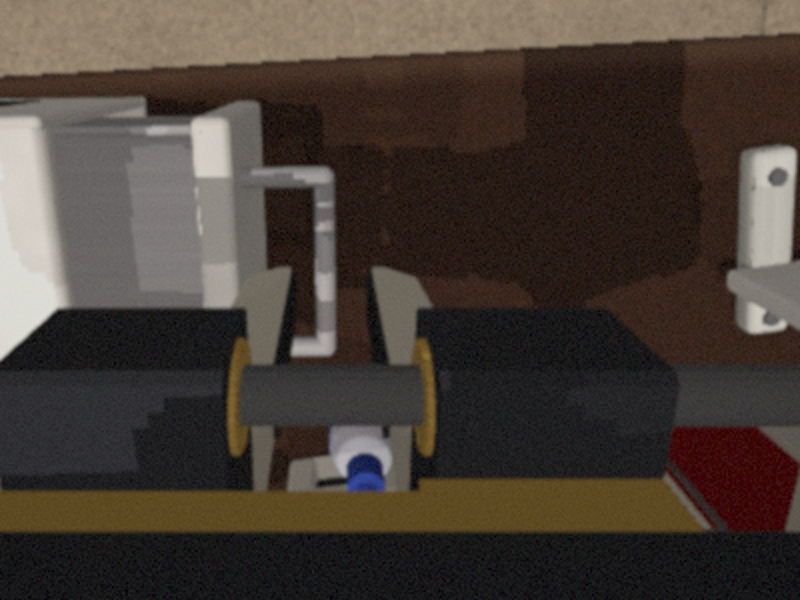

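Emit:
send_rows:
  series:
    - {"slide":[0,-1,25],"delta_rot":[0,0,0],"gripper":20}
    - {"slide":[0,-1,45],"delta_rot":[0,0,0],"gripper":20}
    - {"slide":[0,-1,60],"delta_rot":[0,0,0],"gripper":20}
    - {"slide":[0,-1,71],"delta_rot":[0,0,0],"gripper":20}
    - {"slide":[0,-1,71],"delta_rot":[0,0,0],"gripper":20}

```text
clock: 3.7
tcp_pos: [500.8, -115.9, 144.8]
ee_rot: [[-0.999, 0.052, -0.0], [0.052, 0.999, -0.0], [0.0, -0.0, -1.0]]
contact_force: [-0.2, 0.4, -0.5]
width: 19.9
finger_force: 0.0
```

Emit:
send_rows:
  series:
    - {"slide":[0,0,0],"delta_rot":[0,0,0],"gripper":14}
    - {"slide":[0,0,0],"delta_rot":[0,0,0],"gripper":8}
    - {"slide":[0,0,0],"delta_rot":[0,0,0],"gripper":4}
    - {"slide":[0,0,0],"delta_rot":[0,0,0],"gripper":4}
    - {"slide":[0,0,0],"delta_rot":[0,0,0],"gripper":4}

```text
clock: 4.2
tcp_pos: [501.6, -115.5, 145.7]
ee_rot: [[-0.999, 0.051, 0.002], [0.051, 0.999, -0.001], [-0.002, -0.001, -1.0]]
contact_force: [-0.7, -1.2, 6.0]
width: 7.0
finger_force: 30.0
```

Emit:
send_rows:
  series:
    - {"slide":[0,10,0],"delta_rot":[0,0,0],"gripper":4}
    - {"slide":[0,30,0],"delta_rot":[0,0,0],"gripper":4}
    - {"slide":[0,55,0],"delta_rot":[0,0,0],"gripper":4}
    - {"slide":[0,80,0],"delta_rot":[0,0,0],"gripper":4}
    - {"slide":[0,100,0],"delta_rot":[0,0,0],"gripper":4}

```text
clock: 4.7
tcp_pos: [506.0, -14.1, 145.7]
ee_rot: [[-0.999, 0.05, 0.0], [0.05, 0.999, -0.001], [-0.0, -0.001, -1.0]]
contact_force: [-2.0, -2.3, 7.6]
width: 6.8
finger_force: 30.0
```

Emit:
send_rows:
  series:
    - {"slide":[0,10,0],"delta_rot":[0,0,0],"gripper":4}
    - {"slide":[0,18,0],"delta_rot":[0,0,0],"gripper":4}
    - {"slide":[0,24,0],"delta_rot":[0,0,0],"gripper":4}
    - {"slide":[0,30,0],"delta_rot":[0,0,0],"gripper":4}
    - {"slide":[0,36,0],"delta_rot":[0,0,0],"gripper":4}

```text
clock: 5.2
tcp_pos: [507.0, 8.9, 145.7]
ee_rot: [[-0.998, 0.061, -0.005], [0.061, 0.998, -0.021], [0.004, -0.021, -1.0]]
contact_force: [-7.7, -32.2, 24.4]
width: 7.0
finger_force: 30.0
```

Emit:
send_rows:
  series:
    - {"slide":[0,-6,0],"delta_rot":[0,0,0],"gripper":4}
    - {"slide":[0,-11,0],"delta_rot":[0,0,0],"gripper":4}
    - {"slide":[0,-11,0],"delta_rot":[0,0,0],"gripper":12}
    - {"slide":[0,-11,0],"delta_rot":[0,0,0],"gripper":20}
    - {"slide":[0,-11,0],"delta_rot":[0,0,0],"gripper":20}

```text
clock: 5.7
tcp_pos: [507.2, 6.9, 144.5]
ee_rot: [[-0.998, 0.055, -0.001], [0.055, 0.998, -0.004], [0.001, -0.004, -1.0]]
contact_force: [-1.2, -6.4, 3.1]
width: 18.9
finger_force: 0.0
```

Emit:
send_rows:
  series:
    - {"slide":[0,0,-40],"delta_rot":[0,0,0],"gripper":20}
    - {"slide":[0,0,-80],"delta_rot":[0,0,0],"gripper":20}
    - {"slide":[0,0,-120],"delta_rot":[0,0,0],"gripper":26}
    - {"slide":[0,0,-160],"delta_rot":[0,0,0],"gripper":26}
    - {"slide":[0,-20,-200],"delta_rot":[0,0,0],"gripper":26}

```text
clock: 6.2
tcp_pos: [506.0, -7.0, 346.6]
ee_rot: [[-0.999, 0.044, 0.001], [0.044, 0.999, 0.003], [-0.001, 0.003, -1.0]]
contact_force: [0.2, -1.3, 0.9]
width: 25.7
finger_force: 0.0
```

```bash
python3 - <<'E'
from h import *
st(); save("wrist","w3.png",None,1.25); import json
c=calibration("wrist"); c["extrinsics"]=np.array(c["extrinsics"]).tolist(); json.dump(c,open("w3.json","w"))
E
```

```text
{'clock': 6.2, 'joints': [29.5, 25.17, -45.5, 100.36, 19.74, 62.75, 65.02], 'tcp_pos': [506.01, -7.0, 346.55], 'ee_rot': [[-1.0, 0.04, 0.0], [0.04, 1.0, 0.0], [-0.0, 0.0, -1.0]], 'contact_force': [0.16, -1.26, 0.88], 'width': 25.69, 'finger_force': 0.0}
```

View pics/w3.png

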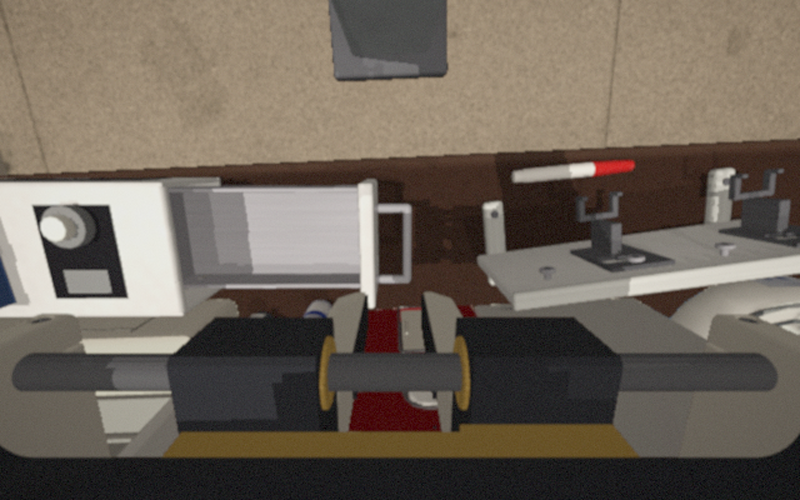

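```bash
python3 - <<'E'
import cv2,numpy as np
im=cv2.imread('pics/raw_w3.png')
a=cv2.resize(im[138:238,130:338],None,fx=3.8,fy=3,interpolation=cv2.INTER_CUBIC)[:, :790]
b=cv2.resize(im[130:228,376:640],None,fx=3,fy=3,interpolation=cv2.INTER_CUBIC)
a=cv2.resize(im[138:238,130:338],None,fx=3,fy=3,interpolation=cv2.INTER_CUBIC)
a=cv2.copyMakeBorder(a,0,0,0,792-a.shape[1],cv2.BORDER_CONSTANT)
cv2.imwrite('pics/w3c.png',np.vstack([a,b]))
E
```

```text
(no output)
```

View pics/w3c.png

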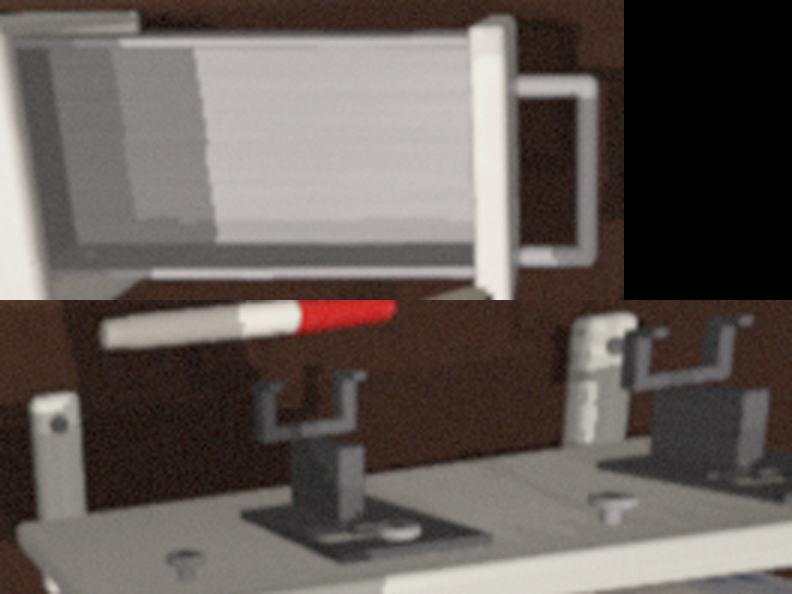

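```bash
python3 - <<'E'
from h import *
import json
c=json.load(open("w3.json"))
A=lambda u,v:(130+u/3-.3,138+v/3-.3)
B=lambda u,v:(376+u/3-.3,130+(v-300)/3-.3)
z=lambda p,h:atz("wrist",*p,h,c)
print("handle",z(A(588,85),80),z(A(588,258),80))
print("panel inner/outer top",z(A(471,100),100),z(A(513,100),100), z(A(471,280),100))
print("near wall",z(A(200,43),56),z(A(460,43),56),"far wall top",z(A(200,271),56),z(A(460,272),56),"floor far",z(A(300,243),14))
print("housing edge top",z(A(5,100),112),z(A(30,290),112),"nearhous side panel?",z(A(138,20),0))
U=lambda s,d:[ray("scene",212+s[0]/4-.4,185+s[1]/4-.4),ray("side",222+(d[0]-400)/4-.4,180+d[1]/4-.4)]
R=lambda p:ray("wrist",*p,c)
print("web2",z(B(352,483),98),tri(*U((283,159),(650,133)),R(B(352,483))),tri(*U((283,159),(650,133))))
print("web0",z(B(754,427),98),tri(*U((98,267),(497,243)),R(B(754,427))))
print("scr4",tri(*U((350,73),(706,64)),R(B(185,560))),"scr2",tri(*U((175,170),(558,157)),R(B(612,500))))
print("scr z122",z(B(185,560),122),z(B(612,500),122))
print("panel TR front",tri(*U((385,18),(738,15)),R(B(22,535))))
E
```

```text
handle [485.7   3.1  80. ] [ 5.607e+02 -1.000e-01  8.000e+01]
panel inner/outer top [486.4 -43.3 100. ] [487.3 -26.9 100. ] [560.9 -49.2 100. ]
near wall [ 461.8 -163.5   56. ] [467.8 -50.9  56. ] far wall top [ 565.9 -180.6   56. ] [572.8 -59.6  56. ] floor far [ 567.7 -146.1   14. ]
housing edge top [ 475.5 -217.   112. ] [ 551.5 -224.   112. ] nearhous side panel? [ 452.5 -215.5    0. ]
web2 [523.3 201.6  98. ] (array([519.7, 201. ,  92.6]), [2.5, 3.2, 5.5]) (array([519. , 199.2,  89.3]), [0.6, 0.6])
web0 [508.9 356.6  98. ] (array([502.5, 359. ,  90.3]), [1.8, 7.7, 8.3])
scr4 (array([541.3, 127.1, 118.3]), [2.6, 4.4, 3.8]) scr2 (array([525.3, 282.6, 120.8]), [1.1, 3.2, 3.9])
scr z122 [544.  126.6 122. ] [528.8 284.2 122. ]
panel TR front (array([545.9,  77.1, 136.4]), [12.2, 11.9, 23.3])
```

```bash
python3 - <<'E'
from h import *
st(); go([490,205,330],185.3)
E
```

```text
{'clock': 6.25, 'joints': [29.84, 24.82, -45.33, 99.76, 19.84, 63.0, 65.19], 'tcp_pos': [509.0, -11.85, 352.22], 'ee_rot': [[-1.0, 0.05, 0.01], [0.05, 1.0, -0.0], [-0.01, -0.0, -1.0]], 'contact_force': [1.92, -2.09, 3.62], 'width': 25.96, 'finger_force': 0.0}
slide [30.6, 215.6, 21.6] rot [-0.1, 0.7, -8.3] n 4.4
```

Emit:
send_rows:
  series:
    - {"slide":[7,48,4],"delta_rot":[0,0,-2],"gripper":40}
    - {"slide":[14,96,8],"delta_rot":[0,0,-4],"gripper":40}
    - {"slide":[20,144,12],"delta_rot":[0,0,-6],"gripper":40}
    - {"slide":[26,190,16],"delta_rot":[0,0,-8],"gripper":40}
    - {"slide":[28,216,20],"delta_rot":[0,0,-8],"gripper":40}

```text
clock: 6.75
tcp_pos: [487.6, 211.6, 324.5]
ee_rot: [[-0.995, -0.095, -0.001], [-0.095, 0.995, 0.004], [0.0, 0.004, -1.0]]
contact_force: [-0.3, -0.1, 0.1]
width: 40.3
finger_force: 0.0
```

Emit:
send_rows:
  series:
    - {"slide":[0,0,0],"delta_rot":[0,0,0],"gripper":40}
    - {"slide":[0,0,0],"delta_rot":[0,0,0],"gripper":40}
    - {"slide":[0,0,0],"delta_rot":[0,0,0],"gripper":40}
    - {"slide":[0,0,0],"delta_rot":[0,0,0],"gripper":40}
    - {"slide":[0,0,0],"delta_rot":[0,0,0],"gripper":40}

```text
clock: 7.25
tcp_pos: [489.8, 205.4, 324.8]
ee_rot: [[-0.996, -0.086, 0.0], [-0.086, 0.996, -0.0], [-0.0, -0.0, -1.0]]
contact_force: [0.2, -0.3, -0.2]
width: 40.0
finger_force: 0.0
```

```bash
python3 - <<'E'
from h import *
import json
st(); c=calibration("wrist"); c["extrinsics"]=np.array(c["extrinsics"]).tolist(); json.dump(c,open("w4.json","w"))
save("wrist","w4.png",(180,50,580,350),2)
E
```

```text
{'clock': 7.25, 'joints': [4.92, 29.27, -46.19, 98.56, 23.52, 62.32, 46.15], 'tcp_pos': [489.84, 205.43, 324.81], 'ee_rot': [[-1.0, -0.09, 0.0], [-0.09, 1.0, -0.0], [-0.0, -0.0, -1.0]], 'contact_force': [0.23, -0.29, -0.24], 'width': 39.96, 'finger_force': 0.0}
```

View pics/w4.png

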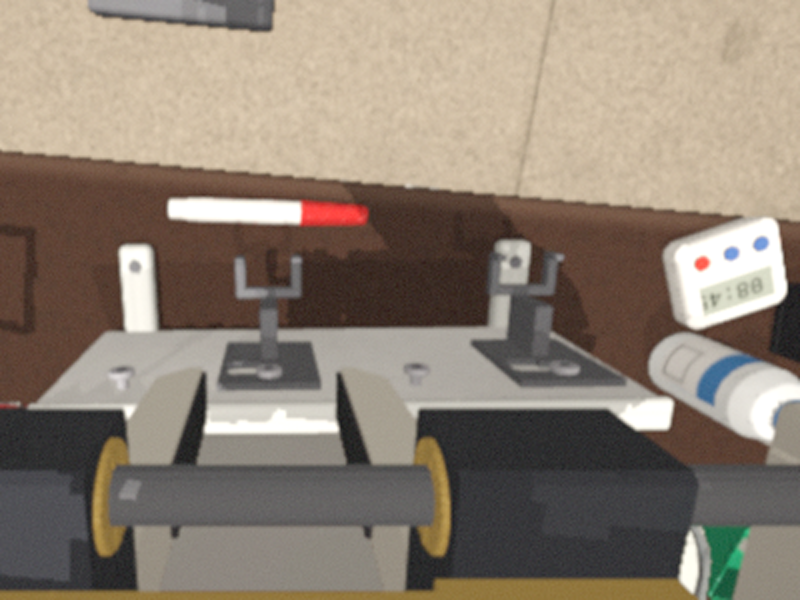

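```bash
python3 - <<'E'
from h import *
import json
c=json.load(open("w4.json")); c3=json.load(open("w3.json")); E=np.array(c3["extrinsics"]);E[:3,3]+=[-1.5,4.8,-3];c3["extrinsics"]=E
P=lambda u,v:(180+u/2-.2,50+v/2-.2)
B=lambda u,v:(376+u/3-.3,130+(v-300)/3-.3)
z=lambda p,h:atz("wrist",*p,h,c)
U=lambda s,d:[ray("scene",212+s[0]/4-.4,185+s[1]/4-.4),ray("side",222+(d[0]-400)/4-.4,180+d[1]/4-.4)]
R=lambda p:ray("wrist",*p,c)
for n,p,s,d,b in [("scr4",(120,372),(350,73),(706,64),(185,555)),("scr3",(270,372),(275,122),(640,105),(400,532)),("scr2",(416,369),(175,170),(558,157),(612,498)),("scr1",(565,368),(92,228),(487,210),(773,473))]:
    print(n,z(P(*p),122),tri(R(P(*p)),*U(s,d)),tri(R(P(*p)),ray("wrist",*B(*b),c3)))
print("web2 top front/back",z(P(269,300),98),z(P(269,347),98),"edges",z(P(260,320),98),z(P(277,320),98))
print("web0 top right strip",z(P(541,300),98),z(P(543,352),98))
print("fork xbar 2",z(P(268,292),79),"prong tips",z(P(240,258),79),z(P(297,258),79))
print("web2 tri",tri(R(P(269,323)),*U((283,159),(650,133))),"web0",tri(R(P(542,326)),*U((98,267),(497,243))))
E
```

```text
scr4 [534.8 130.  122. ] (array([531.3, 131.7, 128.5]), [0.8, 0.9, 1.2]) (array([537.5, 129.8, 121.2]), [2.2, 2.2])
scr3 [528.  209.1 122. ] (array([523.1, 204.4, 128.4]), [5.0, 4.1, 3.1]) (array([531.8, 209.4, 120.7]), [3.2, 3.2])
scr2 [519.7 285.8 122. ] (array([517.9, 284.2, 127.2]), [0.1, 0.3, 0.3]) (array([523.5, 287.1, 119.5]), [2.8, 2.8])
scr1 [512.4 364.2 122. ] (array([505.9, 357. , 127.5]), [5.3, 3.9, 1.4]) (array([528.2, 389.1,  79.9]), [2.2, 2.2])
web2 top front/back [494.7 205.6  98. ] [522.1 208.   98. ] edges [506.6 201.6  98. ] [505.8 211.1  98. ]
web0 top right strip [481.8 356.1  98. ] [511.7 363.5  98. ]
fork xbar 2 [494.5 205.   79. ] prong tips [475.8 187.1  79. ] [473. 220.  79.]
web2 tri (array([507.3, 205.2, 104. ]), [1.7, 2.1, 3.6]) web0 (array([494.5, 359.7,  96.4]), [2.5, 1.4, 3.7])
```

```bash
python3 - <<'E'
from h import *
go([511,206.6,158],185.5); go([511,206.6,200],185.5)
E
```

```text
slide [-21.2, -0.9, 166.9] rot [-0.0, 0.0, -0.5] n 3.4
slide [-21.2, -0.9, 124.9] rot [-0.0, 0.0, -0.5] n 2.5
```

Emit:
send_rows:
  series:
    - {"slide":[-10,-1,40],"delta_rot":[0,0,-0.5],"gripper":40}
    - {"slide":[-21,-1,80],"delta_rot":[0,0,-0.5],"gripper":40}
    - {"slide":[-21,-1,115],"delta_rot":[0,0,-0.5],"gripper":40}
    - {"slide":[-21,-1,125],"delta_rot":[0,0,-0.5],"gripper":40}
    - {"slide":[-21,-1,125],"delta_rot":[0,0,-0.5],"gripper":40}

```text
clock: 7.8
tcp_pos: [509.9, 207.1, 198.9]
ee_rot: [[-0.995, -0.097, -0.003], [-0.097, 0.995, -0.001], [0.003, -0.001, -1.0]]
contact_force: [0.8, 0.5, 0.8]
width: 39.6
finger_force: 0.0
```

Emit:
send_rows:
  series:
    - {"slide":[0,0,10],"delta_rot":[0,0,0],"gripper":40}
    - {"slide":[0,0,20],"delta_rot":[0,0,0],"gripper":40}
    - {"slide":[0,0,30],"delta_rot":[0,0,0],"gripper":40}
    - {"slide":[0,0,41],"delta_rot":[0,0,0],"gripper":40}
    - {"slide":[0,0,41],"delta_rot":[0,0,0],"gripper":40}

```text
clock: 8.3
tcp_pos: [509.7, 207.1, 157.3]
ee_rot: [[-0.995, -0.097, -0.002], [-0.097, 0.995, -0.001], [0.003, -0.001, -1.0]]
contact_force: [-0.6, 0.0, 0.2]
width: 40.2
finger_force: 0.0
```

```bash
python3 - <<'E'
from h import *
import json
st(); c=calibration("wrist"); c["extrinsics"]=np.array(c["extrinsics"]).tolist(); json.dump(c,open("w5.json","w"))
save("wrist","w5.png",(180,100,480,325),2.6)
E
```

```text
{'clock': 8.3, 'joints': [-1.14, 42.17, -37.38, 106.25, 35.83, 44.13, 37.45], 'tcp_pos': [509.71, 207.07, 157.31], 'ee_rot': [[-1.0, -0.1, -0.0], [-0.1, 1.0, -0.0], [0.0, -0.0, -1.0]], 'contact_force': [-0.55, 0.05, 0.2], 'width': 40.16, 'finger_force': 0.0}
```

View pics/w5.png

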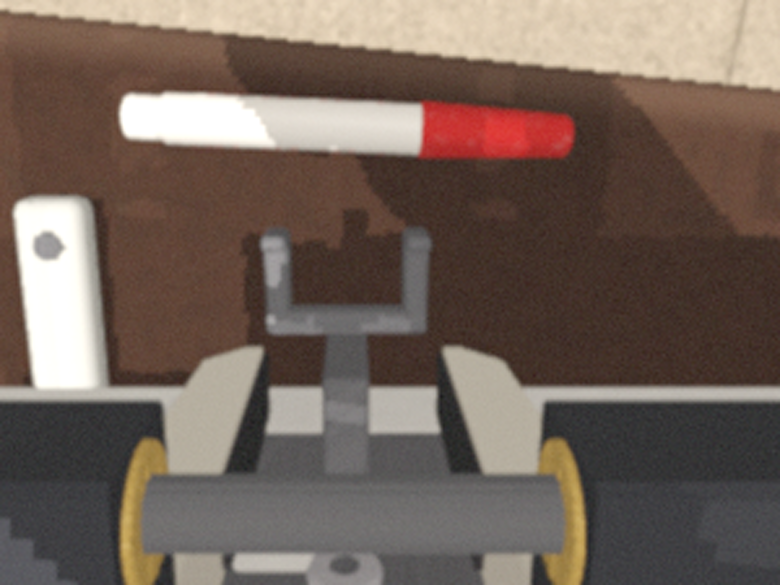

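Emit:
send_rows:
  series:
    - {"slide":[0,-1,0],"delta_rot":[0,0,0],"gripper":30}
    - {"slide":[0,-1,0],"delta_rot":[0,0,0],"gripper":20}
    - {"slide":[0,-1,0],"delta_rot":[0,0,0],"gripper":14}
    - {"slide":[0,-1,0],"delta_rot":[0,0,0],"gripper":6}
    - {"slide":[0,-1,0],"delta_rot":[0,0,0],"gripper":4}

```text
clock: 8.85
tcp_pos: [510.6, 206.7, 159.0]
ee_rot: [[-0.995, -0.097, 0.0], [-0.097, 0.995, 0.0], [-0.0, 0.0, -1.0]]
contact_force: [-0.2, -0.0, 0.2]
width: 9.9
finger_force: 30.0
```

Emit:
send_rows:
  series:
    - {"slide":[0,0,0],"delta_rot":[0,0,0],"gripper":4}
    - {"slide":[0,0,-4],"delta_rot":[0,0,0],"gripper":4}
    - {"slide":[0,0,-8],"delta_rot":[0,0,0],"gripper":4}
    - {"slide":[0,0,-11],"delta_rot":[0,0,0],"gripper":4}
    - {"slide":[0,0,-14],"delta_rot":[0,0,0],"gripper":4}

```text
clock: 9.35
tcp_pos: [510.1, 206.4, 172.7]
ee_rot: [[-0.995, -0.097, -0.001], [-0.097, 0.995, -0.0], [0.001, -0.0, -1.0]]
contact_force: [-0.1, 0.1, -1.6]
width: 9.8
finger_force: 30.0
```

Emit:
send_rows:
  series:
    - {"slide":[0,3,0],"delta_rot":[0,0,0],"gripper":4}
    - {"slide":[0,7,0],"delta_rot":[0,0,0],"gripper":4}
    - {"slide":[0,11,0],"delta_rot":[0,0,0],"gripper":4}
    - {"slide":[0,14,0],"delta_rot":[0,0,0],"gripper":4}
    - {"slide":[0,14,0],"delta_rot":[0,0,0],"gripper":4}

```text
clock: 9.85
tcp_pos: [508.9, 221.7, 172.9]
ee_rot: [[-0.995, -0.098, 0.0], [-0.098, 0.995, 0.001], [-0.0, 0.001, -1.0]]
contact_force: [-0.4, 1.0, -1.1]
width: 9.9
finger_force: 30.0
```

Emit:
send_rows:
  series:
    - {"slide":[2,0,0],"delta_rot":[0,0,0],"gripper":4}
    - {"slide":[4,0,0],"delta_rot":[0,0,0],"gripper":4}
    - {"slide":[6,0,0],"delta_rot":[0,0,0],"gripper":4}
    - {"slide":[8,0,0],"delta_rot":[0,0,0],"gripper":4}
    - {"slide":[10,0,0],"delta_rot":[0,0,0],"gripper":4}

```text
clock: 10.35
tcp_pos: [499.0, 219.5, 172.8]
ee_rot: [[-0.995, -0.097, 0.0], [-0.097, 0.995, 0.0], [-0.0, 0.0, -1.0]]
contact_force: [0.2, 0.1, -1.0]
width: 9.6
finger_force: 30.0
```

No resistance, so I pull further out and lift.

Emit:
send_rows:
  series:
    - {"slide":[4,0,0],"delta_rot":[0,0,0],"gripper":4}
    - {"slide":[8,0,0],"delta_rot":[0,0,0],"gripper":4}
    - {"slide":[12,0,0],"delta_rot":[0,0,0],"gripper":4}
    - {"slide":[18,0,0],"delta_rot":[0,0,0],"gripper":4}
    - {"slide":[24,0,0],"delta_rot":[0,0,0],"gripper":4}

```text
clock: 10.85
tcp_pos: [474.7, 217.2, 172.8]
ee_rot: [[-0.995, -0.097, -0.0], [-0.097, 0.995, 0.0], [0.0, 0.0, -1.0]]
contact_force: [-0.5, 0.0, -0.2]
width: 9.5
finger_force: 30.0
```

Emit:
send_rows:
  series:
    - {"slide":[0,0,-10],"delta_rot":[0,0,0],"gripper":4}
    - {"slide":[0,0,-30],"delta_rot":[0,0,0],"gripper":4}
    - {"slide":[0,0,-50],"delta_rot":[0,0,0],"gripper":4}
    - {"slide":[0,0,-65],"delta_rot":[0,0,0],"gripper":4}
    - {"slide":[0,0,-80],"delta_rot":[0,0,0],"gripper":4}

```text
clock: 11.35
tcp_pos: [475.4, 217.4, 254.4]
ee_rot: [[-0.995, -0.097, 0.001], [-0.097, 0.995, 0.001], [-0.001, 0.001, -1.0]]
contact_force: [0.3, 0.1, -0.8]
width: 9.8
finger_force: 30.0
```

```bash
python3 - <<'E'
from h import *
st(); go([505,-134,250],177.6); save("side","d2.png",(200,110,480,300),2.8)
E
```

```text
{'clock': 11.35, 'joints': [1.32, 33.04, -43.55, 105.35, 28.14, 52.84, 40.48], 'tcp_pos': [475.4, 217.44, 254.37], 'ee_rot': [[-1.0, -0.1, 0.0], [-0.1, 1.0, 0.0], [-0.0, 0.0, -1.0]], 'contact_force': [0.29, 0.08, -0.77], 'width': 9.8, 'finger_force': 30.0}
slide [4.7, -352.7, 4.2] rot [0.0, 0.1, 8.0] n 7.1
```

View pics/d2.png

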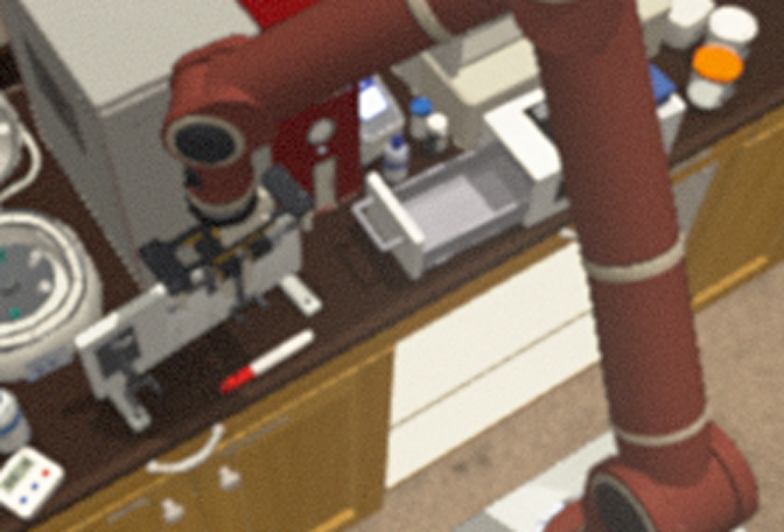

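```bash
python3 - <<'E'
from h import *
go([522,-75,265],177.6)
E
```

```text
slide [-17.1, -296.4, -8.9] rot [0.1, 0.3, 8.0] n 5.9
```

Emit:
send_rows:
  series:
    - {"slide":[0,-20,-9],"delta_rot":[0,0,1],"gripper":4}
    - {"slide":[0,-55,-9],"delta_rot":[0,0,2],"gripper":4}
    - {"slide":[0,-95,-9],"delta_rot":[0,0,3],"gripper":4}
    - {"slide":[0,-135,-9],"delta_rot":[0,0,4],"gripper":4}
    - {"slide":[0,-170,-9],"delta_rot":[0,0,5],"gripper":4}

```text
clock: 11.9
tcp_pos: [491.9, 46.0, 261.9]
ee_rot: [[-1.0, -0.008, 0.0], [-0.008, 1.0, -0.001], [-0.0, -0.001, -1.0]]
contact_force: [0.2, -0.2, -0.0]
width: 9.7
finger_force: 30.0
```

Emit:
send_rows:
  series:
    - {"slide":[0,-30,0],"delta_rot":[0,0,1],"gripper":4}
    - {"slide":[0,-60,0],"delta_rot":[0,0,2],"gripper":4}
    - {"slide":[0,-90,0],"delta_rot":[0,0,3],"gripper":4}
    - {"slide":[0,-115,0],"delta_rot":[0,0,3],"gripper":4}
    - {"slide":[0,-125,0],"delta_rot":[0,0,3],"gripper":4}

```text
clock: 12.4
tcp_pos: [492.9, -80.0, 261.5]
ee_rot: [[-0.999, 0.047, -0.0], [0.047, 0.999, -0.001], [0.0, -0.001, -1.0]]
contact_force: [-0.1, -0.1, -0.7]
width: 9.7
finger_force: 30.0
```

```bash
python3 - <<'E'
from h import *
st();go([522,-75,190],177.6);go([522,-75,118],177.6)
E
```

```text
{'clock': 12.4, 'joints': [35.69, 30.37, -43.25, 108.32, 26.3, 51.68, 66.9], 'tcp_pos': [492.86, -79.96, 261.55], 'ee_rot': [[-1.0, 0.05, -0.0], [0.05, 1.0, -0.0], [0.0, -0.0, -1.0]], 'contact_force': [-0.13, -0.07, -0.67], 'width': 9.66, 'finger_force': 30.0}
slide [-28.9, 6.4, 71.5] rot [-0.1, -0.0, -0.3] n 1.5
slide [-28.9, 6.5, 143.5] rot [-0.1, -0.0, -0.3] n 2.9
```

Emit:
send_rows:
  series:
    - {"slide":[-15,2,20],"delta_rot":[0,0,0],"gripper":4}
    - {"slide":[-29,2,40],"delta_rot":[0,0,0],"gripper":4}
    - {"slide":[-29,2,70],"delta_rot":[0,0,0],"gripper":4}
    - {"slide":[-29,2,95],"delta_rot":[0,0,0],"gripper":4}
    - {"slide":[-29,2,115],"delta_rot":[0,0,0],"gripper":4}

```text
clock: 12.9
tcp_pos: [521.9, -74.9, 145.5]
ee_rot: [[-0.999, 0.041, -0.001], [0.041, 0.999, 0.001], [0.001, 0.001, -1.0]]
contact_force: [-0.0, -0.5, -0.6]
width: 9.6
finger_force: 30.0
```

Emit:
send_rows:
  series:
    - {"slide":[0,0,8],"delta_rot":[0,0,0],"gripper":4}
    - {"slide":[0,0,14],"delta_rot":[0,0,0],"gripper":4}
    - {"slide":[0,0,20],"delta_rot":[0,0,0],"gripper":4}
    - {"slide":[0,0,24],"delta_rot":[0,0,0],"gripper":4}
    - {"slide":[0,0,26],"delta_rot":[0,0,0],"gripper":4}

```text
clock: 13.4
tcp_pos: [522.4, -76.1, 121.0]
ee_rot: [[-0.999, 0.042, 0.001], [0.042, 0.999, -0.0], [-0.001, -0.0, -1.0]]
contact_force: [-0.3, -0.1, -1.2]
width: 9.6
finger_force: 30.0
```

Emit:
send_rows:
  series:
    - {"slide":[0,0,1],"delta_rot":[0,0,0],"gripper":4}
    - {"slide":[0,0,2],"delta_rot":[0,0,0],"gripper":4}
    - {"slide":[0,0,3],"delta_rot":[0,0,0],"gripper":4}
    - {"slide":[0,0,4],"delta_rot":[0,0,0],"gripper":4}
    - {"slide":[0,0,4],"delta_rot":[0,0,0],"gripper":4}

```text
clock: 13.9
tcp_pos: [522.3, -76.1, 117.2]
ee_rot: [[-0.999, 0.042, 0.001], [0.042, 0.999, -0.0], [-0.001, -0.0, -1.0]]
contact_force: [0.4, 0.0, 2.6]
width: 9.7
finger_force: 30.0
```

Emit:
send_rows:
  series:
    - {"slide":[0,0,0],"delta_rot":[0,0,0],"gripper":4}
    - {"slide":[0,0,1],"delta_rot":[0,0,0],"gripper":4}
    - {"slide":[0,0,2],"delta_rot":[0,0,0],"gripper":4}
    - {"slide":[0,0,2],"delta_rot":[0,0,0],"gripper":4}
    - {"slide":[0,0,2],"delta_rot":[0,0,0],"gripper":4}

```text
clock: 14.4
tcp_pos: [522.9, -76.1, 116.4]
ee_rot: [[-0.999, 0.042, 0.002], [0.042, 0.999, -0.001], [-0.002, -0.001, -1.0]]
contact_force: [-1.8, -1.6, 12.6]
width: 9.1
finger_force: 30.0
```

Emit:
send_rows:
  series:
    - {"slide":[0,0,-1],"delta_rot":[0,0,0],"gripper":4}
    - {"slide":[0,0,-1.5],"delta_rot":[0,0,0],"gripper":14}
    - {"slide":[0,0,-1.5],"delta_rot":[0,0,0],"gripper":26}
    - {"slide":[0,0,-1.5],"delta_rot":[0,0,0],"gripper":26}
    - {"slide":[0,0,-1.5],"delta_rot":[0,0,0],"gripper":26}

```text
clock: 14.9
tcp_pos: [521.9, -76.1, 115.9]
ee_rot: [[-0.999, 0.042, -0.001], [0.042, 0.999, 0.0], [0.001, 0.0, -1.0]]
contact_force: [0.3, 0.2, -0.4]
width: 25.5
finger_force: 0.0
```

Emit:
send_rows:
  series:
    - {"slide":[0,0,-10],"delta_rot":[0,0,0],"gripper":26}
    - {"slide":[0,0,-40],"delta_rot":[0,0,0],"gripper":26}
    - {"slide":[0,0,-80],"delta_rot":[0,0,0],"gripper":26}
    - {"slide":[0,0,-110],"delta_rot":[0,0,0],"gripper":20}
    - {"slide":[0,0,-110],"delta_rot":[0,0,0],"gripper":20}

```text
clock: 15.4
tcp_pos: [524.3, -75.5, 230.9]
ee_rot: [[-0.999, 0.042, 0.009], [0.042, 0.999, -0.0], [-0.009, 0.0, -1.0]]
contact_force: [-0.4, -0.3, 0.0]
width: 20.5
finger_force: 0.0
```

```bash
python3 - <<'E'
from h import *
st(); go([508,7,225],177.6)
E
```

```text
{'clock': 15.4, 'joints': [32.37, 34.8, -41.15, 106.13, 29.59, 49.66, 64.32], 'tcp_pos': [524.33, -75.46, 230.87], 'ee_rot': [[-1.0, 0.04, 0.01], [0.04, 1.0, -0.0], [-0.01, 0.0, -1.0]], 'contact_force': [-0.44, -0.32, 0.01], 'width': 20.46, 'finger_force': 0.0}
slide [19.9, 81.7, 5.7] rot [0.0, 0.5, -0.0] n 1.7
```

Emit:
send_rows:
  series:
    - {"slide":[8,40,0],"delta_rot":[0,0,0],"gripper":20}
    - {"slide":[17,82,5],"delta_rot":[0,0,0],"gripper":20}
    - {"slide":[17,82,5],"delta_rot":[0,0,0],"gripper":20}
    - {"slide":[17,82,5],"delta_rot":[0,0,0],"gripper":20}
    - {"slide":[17,82,5],"delta_rot":[0,0,0],"gripper":20}

```text
clock: 15.9
tcp_pos: [508.6, 5.2, 220.8]
ee_rot: [[-0.999, 0.044, -0.001], [0.044, 0.999, -0.001], [0.001, -0.001, -1.0]]
contact_force: [-0.1, -0.9, -1.2]
width: 20.0
finger_force: 0.0
```

```bash
python3 - <<'E'
from h import *
import json
st(); c=calibration("wrist"); c["extrinsics"]=np.array(c["extrinsics"]).tolist(); json.dump(c,open("w6.json","w"))
save("wrist","w6.png",(90,90,490,330),2)
E
```

```text
{'clock': 15.9, 'joints': [23.46, 34.0, -40.34, 109.62, 29.61, 47.25, 54.67], 'tcp_pos': [508.58, 5.16, 220.81], 'ee_rot': [[-1.0, 0.04, -0.0], [0.04, 1.0, -0.0], [0.0, -0.0, -1.0]], 'contact_force': [-0.12, -0.95, -1.22], 'width': 20.04, 'finger_force': 0.0}
```

View pics/w6.png

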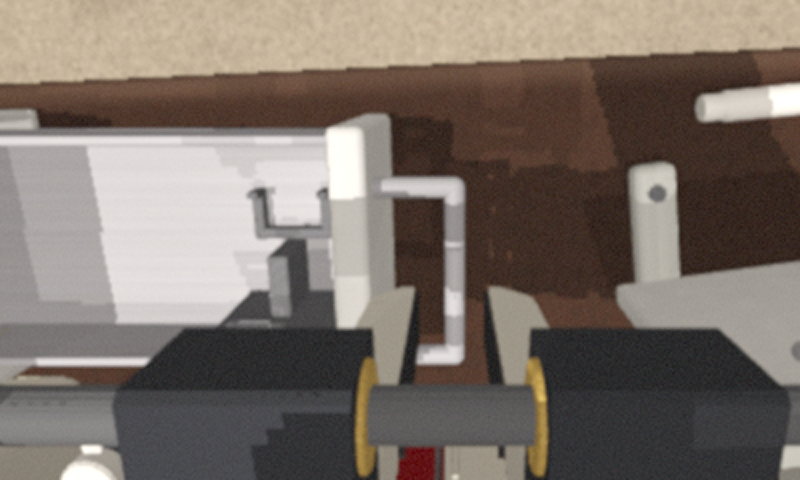

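Emit:
send_rows:
  series:
    - {"slide":[0,2,20],"delta_rot":[0,0,0],"gripper":20}
    - {"slide":[0,2,40],"delta_rot":[0,0,0],"gripper":20}
    - {"slide":[0,2,55],"delta_rot":[0,0,0],"gripper":20}
    - {"slide":[0,2,64],"delta_rot":[0,0,0],"gripper":20}
    - {"slide":[0,2,64],"delta_rot":[0,0,0],"gripper":20}

```text
clock: 16.45
tcp_pos: [508.3, 7.3, 156.2]
ee_rot: [[-0.999, 0.044, -0.002], [0.044, 0.999, -0.0], [0.002, -0.001, -1.0]]
contact_force: [-0.9, -0.2, -0.2]
width: 20.0
finger_force: 0.0
```

Emit:
send_rows:
  series:
    - {"slide":[0,0,0],"delta_rot":[0,0,0],"gripper":12}
    - {"slide":[0,0,0],"delta_rot":[0,0,0],"gripper":4}
    - {"slide":[0,0,0],"delta_rot":[0,0,0],"gripper":4}
    - {"slide":[0,0,0],"delta_rot":[0,0,0],"gripper":4}
    - {"slide":[0,0,0],"delta_rot":[0,0,0],"gripper":4}

```text
clock: 16.95
tcp_pos: [509.1, 8.4, 157.9]
ee_rot: [[-0.999, 0.043, 0.001], [0.043, 0.999, -0.0], [-0.001, -0.0, -1.0]]
contact_force: [-0.1, -1.5, 2.7]
width: 6.8
finger_force: 30.0
```

Emit:
send_rows:
  series:
    - {"slide":[0,1,0],"delta_rot":[0,0,0],"gripper":4}
    - {"slide":[0,3,0],"delta_rot":[0,0,0],"gripper":4}
    - {"slide":[0,6,0],"delta_rot":[0,0,0],"gripper":4}
    - {"slide":[0,9,0],"delta_rot":[0,0,0],"gripper":4}
    - {"slide":[0,12,0],"delta_rot":[0,0,0],"gripper":4}

```text
clock: 17.45
tcp_pos: [509.7, 21.1, 157.8]
ee_rot: [[-0.999, 0.042, 0.001], [0.042, 0.999, 0.0], [-0.001, 0.0, -1.0]]
contact_force: [0.5, -0.8, 5.5]
width: 7.0
finger_force: 30.0
```

It passes the earlier hang-up, so that was the gripper body on the stand. Continuing gently to the true stop.

Emit:
send_rows:
  series:
    - {"slide":[0,3,0],"delta_rot":[0,0,0],"gripper":4}
    - {"slide":[0,6,0],"delta_rot":[0,0,0],"gripper":4}
    - {"slide":[0,9,0],"delta_rot":[0,0,0],"gripper":4}
    - {"slide":[0,12,0],"delta_rot":[0,0,0],"gripper":4}
    - {"slide":[0,15,0],"delta_rot":[0,0,0],"gripper":4}

```text
clock: 17.95
tcp_pos: [510.3, 36.1, 157.8]
ee_rot: [[-0.999, 0.042, 0.001], [0.042, 0.999, 0.0], [-0.001, 0.0, -1.0]]
contact_force: [0.2, -0.9, 5.6]
width: 7.0
finger_force: 30.0
```

Emit:
send_rows:
  series:
    - {"slide":[0,3,0],"delta_rot":[0,0,0],"gripper":4}
    - {"slide":[0,6,0],"delta_rot":[0,0,0],"gripper":4}
    - {"slide":[0,9,0],"delta_rot":[0,0,0],"gripper":4}
    - {"slide":[0,11,0],"delta_rot":[0,0,0],"gripper":4}
    - {"slide":[0,13,0],"delta_rot":[0,0,0],"gripper":4}

```text
clock: 18.45
tcp_pos: [510.8, 48.0, 157.8]
ee_rot: [[-0.999, 0.042, 0.001], [0.042, 0.999, -0.002], [-0.001, -0.002, -1.0]]
contact_force: [0.2, -3.9, 7.6]
width: 7.0
finger_force: 30.0
```

Emit:
send_rows:
  series:
    - {"slide":[0,-1,0],"delta_rot":[0,0,0],"gripper":4}
    - {"slide":[0,-1,0],"delta_rot":[0,0,0],"gripper":12}
    - {"slide":[0,-1,0],"delta_rot":[0,0,0],"gripper":20}
    - {"slide":[0,-1,0],"delta_rot":[0,0,0],"gripper":20}
    - {"slide":[0,-1,-5],"delta_rot":[0,0,0],"gripper":20}

```text
clock: 18.95
tcp_pos: [509.6, 47.5, 161.6]
ee_rot: [[-0.999, 0.042, -0.002], [0.042, 0.999, 0.0], [0.002, -0.0, -1.0]]
contact_force: [0.2, -0.2, -0.1]
width: 19.9
finger_force: 0.0
```

Emit:
send_rows:
  series:
    - {"slide":[0,0,-30],"delta_rot":[0,0,0],"gripper":20}
    - {"slide":[0,0,-60],"delta_rot":[0,0,0],"gripper":20}
    - {"slide":[0,0,-85],"delta_rot":[0,0,0],"gripper":20}
    - {"slide":[0,0,-85],"delta_rot":[0,0,0],"gripper":40}
    - {"slide":[0,0,-85],"delta_rot":[0,0,0],"gripper":40}

```text
clock: 19.45
tcp_pos: [510.2, 47.4, 247.5]
ee_rot: [[-0.999, 0.042, 0.001], [0.042, 0.999, -0.0], [-0.001, -0.0, -1.0]]
contact_force: [-0.8, -0.4, -0.5]
width: 31.1
finger_force: 0.0
```

```bash
python3 - <<'E'
from h import *
st(); go([495,360.9,245],185.5)
E
```

```text
{'clock': 19.45, 'joints': [19.74, 32.25, -41.68, 107.4, 27.32, 50.7, 52.22], 'tcp_pos': [510.18, 47.36, 247.46], 'ee_rot': [[-1.0, 0.04, 0.0], [0.04, 1.0, -0.0], [-0.0, -0.0, -1.0]], 'contact_force': [-0.84, -0.44, -0.54], 'width': 31.11, 'finger_force': 0.0}
slide [28.5, 312.6, 2.4] rot [-0.0, 0.0, -7.9] n 6.3
```

Emit:
send_rows:
  series:
    - {"slide":[5,48,0],"delta_rot":[0,0,-1.5],"gripper":40}
    - {"slide":[10,97,0],"delta_rot":[0,0,-3],"gripper":40}
    - {"slide":[15,146,0],"delta_rot":[0,0,-4.5],"gripper":40}
    - {"slide":[20,195,0],"delta_rot":[0,0,-6],"gripper":40}
    - {"slide":[24,244,0],"delta_rot":[0,0,-8],"gripper":40}

```text
clock: 19.95
tcp_pos: [495.8, 293.6, 245.6]
ee_rot: [[-0.995, -0.099, -0.002], [-0.099, 0.995, -0.002], [0.003, -0.002, -1.0]]
contact_force: [0.5, 0.0, -0.2]
width: 40.2
finger_force: 0.0
```

Emit:
send_rows:
  series:
    - {"slide":[0,40,0],"delta_rot":[0,0,0],"gripper":40}
    - {"slide":[0,68,0],"delta_rot":[0,0,0],"gripper":40}
    - {"slide":[0,68,0],"delta_rot":[0,0,0],"gripper":40}
    - {"slide":[0,68,0],"delta_rot":[0,0,0],"gripper":40}
    - {"slide":[0,68,0],"delta_rot":[0,0,0],"gripper":40}

```text
clock: 20.45
tcp_pos: [490.6, 357.9, 246.1]
ee_rot: [[-0.995, -0.095, -0.001], [-0.095, 0.995, -0.003], [0.001, -0.003, -1.0]]
contact_force: [-0.2, 0.5, 0.1]
width: 39.7
finger_force: 0.0
```

```bash
python3 - <<'E'
from h import *
import json
st(); go([495.2,361.5,158],185.5); c=calibration("wrist"); c["extrinsics"]=np.array(c["extrinsics"]).tolist(); json.dump(c,open("w7.json","w"))
save("wrist","w7.png",(100,90,500,340),2)
E
```

```text
{'clock': 20.45, 'joints': [-14.66, 40.02, -40.63, 92.21, 29.31, 59.04, 31.3], 'tcp_pos': [490.6, 357.9, 246.05], 'ee_rot': [[-1.0, -0.1, -0.0], [-0.1, 1.0, -0.0], [0.0, -0.0, -1.0]], 'contact_force': [-0.22, 0.47, 0.11], 'width': 39.71, 'finger_force': 0.0}
slide [-5.0, 3.4, 88.0] rot [-0.2, -0.1, -0.0] n 1.8
```

View pics/w7.png

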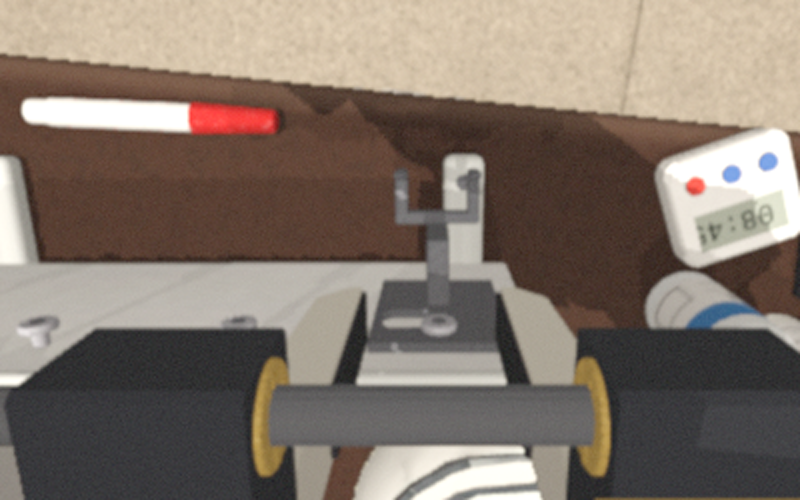

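Emit:
send_rows:
  series:
    - {"slide":[-5,3,25],"delta_rot":[0,0,0],"gripper":40}
    - {"slide":[-5,3,50],"delta_rot":[0,0,0],"gripper":40}
    - {"slide":[-5,3,70],"delta_rot":[0,0,0],"gripper":40}
    - {"slide":[-5,3,87],"delta_rot":[0,0,0],"gripper":40}
    - {"slide":[-5,3,87],"delta_rot":[0,0,0],"gripper":40}

```text
clock: 21.0
tcp_pos: [494.7, 360.4, 157.8]
ee_rot: [[-0.995, -0.095, -0.004], [-0.095, 0.995, -0.005], [0.004, -0.004, -1.0]]
contact_force: [-0.5, -0.2, -0.4]
width: 39.8
finger_force: 0.0
```

Emit:
send_rows:
  series:
    - {"slide":[0,0,0],"delta_rot":[0,0,0],"gripper":30}
    - {"slide":[0,0,0],"delta_rot":[0,0,0],"gripper":20}
    - {"slide":[0,0,0],"delta_rot":[0,0,0],"gripper":14}
    - {"slide":[0,0,0],"delta_rot":[0,0,0],"gripper":6}
    - {"slide":[0,0,0],"delta_rot":[0,0,0],"gripper":4}

```text
clock: 21.5
tcp_pos: [495.1, 362.8, 160.9]
ee_rot: [[-0.995, -0.097, 0.001], [-0.097, 0.995, -0.001], [-0.001, -0.001, -1.0]]
contact_force: [-0.3, -1.0, 2.3]
width: 9.6
finger_force: 29.8
```

Emit:
send_rows:
  series:
    - {"slide":[0,0,0],"delta_rot":[0,0,0],"gripper":4}
    - {"slide":[0,0,-4],"delta_rot":[0,0,0],"gripper":4}
    - {"slide":[0,0,-8],"delta_rot":[0,0,0],"gripper":4}
    - {"slide":[0,0,-11],"delta_rot":[0,0,0],"gripper":4}
    - {"slide":[0,0,-14],"delta_rot":[0,0,0],"gripper":4}

```text
clock: 22.0
tcp_pos: [494.6, 364.1, 174.8]
ee_rot: [[-0.995, -0.098, 0.0], [-0.098, 0.995, 0.001], [-0.0, 0.001, -1.0]]
contact_force: [1.4, 0.4, -0.8]
width: 10.1
finger_force: 29.8
```

Emit:
send_rows:
  series:
    - {"slide":[0,3,0],"delta_rot":[0,0,0],"gripper":4}
    - {"slide":[0,7,0],"delta_rot":[0,0,0],"gripper":4}
    - {"slide":[0,11,0],"delta_rot":[0,0,0],"gripper":4}
    - {"slide":[0,14,0],"delta_rot":[0,0,0],"gripper":4}
    - {"slide":[0,14,0],"delta_rot":[0,0,0],"gripper":4}

```text
clock: 22.5
tcp_pos: [493.0, 378.2, 174.3]
ee_rot: [[-0.995, -0.098, -0.0], [-0.098, 0.995, 0.001], [0.0, 0.001, -1.0]]
contact_force: [0.1, -0.7, -0.2]
width: 9.8
finger_force: 29.8
```

Emit:
send_rows:
  series:
    - {"slide":[2,0,0],"delta_rot":[0,0,0],"gripper":4}
    - {"slide":[4,0,0],"delta_rot":[0,0,0],"gripper":4}
    - {"slide":[6,0,0],"delta_rot":[0,0,0],"gripper":4}
    - {"slide":[8,0,0],"delta_rot":[0,0,0],"gripper":4}
    - {"slide":[10,0,0],"delta_rot":[0,0,0],"gripper":4}

```text
clock: 23.0
tcp_pos: [483.3, 376.3, 174.4]
ee_rot: [[-0.995, -0.097, 0.0], [-0.097, 0.995, 0.0], [-0.0, 0.0, -1.0]]
contact_force: [-0.2, -0.4, -0.4]
width: 9.8
finger_force: 29.8
```

Emit:
send_rows:
  series:
    - {"slide":[4,0,0],"delta_rot":[0,0,0],"gripper":4}
    - {"slide":[8,0,0],"delta_rot":[0,0,0],"gripper":4}
    - {"slide":[12,0,0],"delta_rot":[0,0,0],"gripper":4}
    - {"slide":[18,0,0],"delta_rot":[0,0,0],"gripper":4}
    - {"slide":[24,0,0],"delta_rot":[0,0,0],"gripper":4}

```text
clock: 23.5
tcp_pos: [458.9, 374.0, 174.3]
ee_rot: [[-0.995, -0.097, -0.0], [-0.097, 0.995, 0.0], [0.0, 0.0, -1.0]]
contact_force: [0.0, 0.1, -1.1]
width: 9.8
finger_force: 29.8
```

Emit:
send_rows:
  series:
    - {"slide":[0,0,-10],"delta_rot":[0,0,0],"gripper":4}
    - {"slide":[0,0,-30],"delta_rot":[0,0,0],"gripper":4}
    - {"slide":[0,0,-55],"delta_rot":[0,0,0],"gripper":4}
    - {"slide":[0,-10,-75],"delta_rot":[0,0,0],"gripper":4}
    - {"slide":[0,-30,-90],"delta_rot":[0,0,0],"gripper":4}

```text
clock: 24.0
tcp_pos: [462.0, 346.2, 266.9]
ee_rot: [[-0.995, -0.1, 0.002], [-0.1, 0.995, 0.004], [-0.002, 0.004, -1.0]]
contact_force: [-0.2, -0.1, 0.1]
width: 9.7
finger_force: 29.8
```

```bash
python3 - <<'E'
from h import *
st(); go([480,-107,264],177.6)
E
```

```text
{'clock': 24.0, 'joints': [-13.35, 36.3, -42.2, 96.06, 27.78, 58.33, 30.89], 'tcp_pos': [461.96, 346.15, 266.87], 'ee_rot': [[-0.99, -0.1, 0.0], [-0.1, 0.99, 0.0], [-0.0, 0.0, -1.0]], 'contact_force': [-0.16, -0.12, 0.07], 'width': 9.72, 'finger_force': 29.84}
slide [27.4, -452.7, 1.1] rot [0.2, 0.1, 8.1] n 9.1
```

Emit:
send_rows:
  series:
    - {"slide":[0,-30,0],"delta_rot":[0,0,0],"gripper":4}
    - {"slide":[0,-70,0],"delta_rot":[0,0,1],"gripper":4}
    - {"slide":[0,-115,0],"delta_rot":[0,0,2],"gripper":4}
    - {"slide":[0,-160,0],"delta_rot":[0,0,3],"gripper":4}
    - {"slide":[0,-205,0],"delta_rot":[0,0,4],"gripper":4}

```text
clock: 24.5
tcp_pos: [482.6, 138.6, 265.2]
ee_rot: [[-1.0, -0.027, 0.002], [-0.027, 1.0, 0.0], [-0.002, 0.0, -1.0]]
contact_force: [-0.7, 0.9, 0.1]
width: 9.8
finger_force: 29.8
```

Emit:
send_rows:
  series:
    - {"slide":[0,-45,0],"delta_rot":[0,0,1],"gripper":4}
    - {"slide":[0,-90,0],"delta_rot":[0,0,2],"gripper":4}
    - {"slide":[0,-135,0],"delta_rot":[0,0,3],"gripper":4}
    - {"slide":[0,-180,0],"delta_rot":[0,0,4],"gripper":4}
    - {"slide":[0,-210,0],"delta_rot":[0,0,4],"gripper":4}

```text
clock: 25.0
tcp_pos: [488.1, -73.6, 264.9]
ee_rot: [[-0.999, 0.047, 0.001], [0.047, 0.999, -0.002], [-0.001, -0.002, -1.0]]
contact_force: [0.9, 0.6, 0.5]
width: 9.8
finger_force: 29.8
```

```bash
python3 - <<'E'
from h import *
st(); go([522,-104,145],177.6)
E
```

```text
{'clock': 25.0, 'joints': [35.14, 29.5, -43.03, 108.97, 25.6, 51.45, 66.75], 'tcp_pos': [488.09, -73.61, 264.89], 'ee_rot': [[-1.0, 0.05, 0.0], [0.05, 1.0, -0.0], [-0.0, -0.0, -1.0]], 'contact_force': [0.95, 0.59, 0.53], 'width': 9.82, 'finger_force': 29.84}
slide [-35.2, -28.5, 120.0] rot [-0.1, 0.0, -0.3] n 2.6
```

Emit:
send_rows:
  series:
    - {"slide":[-17,-28,10],"delta_rot":[0,0,0],"gripper":4}
    - {"slide":[-35,-28,35],"delta_rot":[0,0,0],"gripper":4}
    - {"slide":[-35,-28,70],"delta_rot":[0,0,0],"gripper":4}
    - {"slide":[-35,-28,100],"delta_rot":[0,0,0],"gripper":4}
    - {"slide":[-35,-28,118],"delta_rot":[0,0,0],"gripper":4}

```text
clock: 25.5
tcp_pos: [521.5, -99.5, 144.8]
ee_rot: [[-0.999, 0.043, -0.002], [0.043, 0.999, 0.0], [0.002, 0.0, -1.0]]
contact_force: [-0.7, -0.3, -0.5]
width: 9.9
finger_force: 29.8
```

Emit:
send_rows:
  series:
    - {"slide":[0,0,6],"delta_rot":[0,0,0],"gripper":4}
    - {"slide":[0,0,12],"delta_rot":[0,0,0],"gripper":4}
    - {"slide":[0,0,17],"delta_rot":[0,0,0],"gripper":4}
    - {"slide":[0,0,22],"delta_rot":[0,0,0],"gripper":4}
    - {"slide":[0,0,25],"delta_rot":[0,0,0],"gripper":4}

```text
clock: 26.0
tcp_pos: [522.2, -99.3, 121.5]
ee_rot: [[-0.999, 0.042, 0.001], [0.042, 0.999, -0.0], [-0.001, -0.0, -1.0]]
contact_force: [-0.9, 0.6, -0.4]
width: 9.9
finger_force: 29.8
```

Emit:
send_rows:
  series:
    - {"slide":[0,-2,1],"delta_rot":[0,0,0],"gripper":4}
    - {"slide":[0,-2,2],"delta_rot":[0,0,0],"gripper":4}
    - {"slide":[0,-2,3],"delta_rot":[0,0,0],"gripper":4}
    - {"slide":[0,-2,4],"delta_rot":[0,0,0],"gripper":4}
    - {"slide":[0,-2,4],"delta_rot":[0,0,0],"gripper":4}

```text
clock: 26.5
tcp_pos: [522.5, -101.3, 118.6]
ee_rot: [[-0.999, 0.043, 0.002], [0.043, 0.999, -0.001], [-0.002, -0.001, -1.0]]
contact_force: [-0.9, -0.7, 6.8]
width: 9.6
finger_force: 30.0
```

Contact with the floor (about 7 N); release and rise.

Emit:
send_rows:
  series:
    - {"slide":[0,0,0],"delta_rot":[0,0,0],"gripper":4}
    - {"slide":[0,0,0],"delta_rot":[0,0,0],"gripper":14}
    - {"slide":[0,0,0],"delta_rot":[0,0,0],"gripper":24}
    - {"slide":[0,0,0],"delta_rot":[0,0,0],"gripper":24}
    - {"slide":[0,0,-2],"delta_rot":[0,0,0],"gripper":24}

```text
clock: 27.0
tcp_pos: [521.6, -101.2, 119.0]
ee_rot: [[-0.999, 0.042, -0.001], [0.042, 0.999, 0.0], [0.001, 0.0, -1.0]]
contact_force: [-0.1, -0.5, 0.3]
width: 24.1
finger_force: 0.0
```

Emit:
send_rows:
  series:
    - {"slide":[0,0,-20],"delta_rot":[0,0,0],"gripper":24}
    - {"slide":[0,0,-60],"delta_rot":[0,0,0],"gripper":24}
    - {"slide":[0,0,-100],"delta_rot":[0,0,0],"gripper":20}
    - {"slide":[0,30,-110],"delta_rot":[0,0,0],"gripper":20}
    - {"slide":[0,75,-110],"delta_rot":[0,0,0],"gripper":20}

```text
clock: 27.5
tcp_pos: [526.3, -28.7, 231.2]
ee_rot: [[-0.999, 0.05, 0.004], [0.05, 0.999, -0.002], [-0.005, -0.002, -1.0]]
contact_force: [0.2, 0.2, 0.5]
width: 20.3
finger_force: 0.0
```

```bash
python3 - <<'E'
from h import *
st(); go([511,47.5,215],177.6)
E
```

```text
{'clock': 27.5, 'joints': [26.74, 34.39, -40.22, 106.36, 28.85, 49.57, 59.39], 'tcp_pos': [526.35, -28.71, 231.19], 'ee_rot': [[-1.0, 0.05, 0.0], [0.05, 1.0, -0.0], [-0.0, -0.0, -1.0]], 'contact_force': [0.23, 0.17, 0.49], 'width': 20.34, 'finger_force': 0.0}
slide [19.2, 75.4, 16.0] rot [-0.1, 0.3, -0.5] n 1.6
```

Emit:
send_rows:
  series:
    - {"slide":[9,40,5],"delta_rot":[0,0,0],"gripper":20}
    - {"slide":[19,76,8],"delta_rot":[0,0,0],"gripper":20}
    - {"slide":[19,76,8],"delta_rot":[0,0,0],"gripper":20}
    - {"slide":[19,76,8],"delta_rot":[0,0,0],"gripper":20}
    - {"slide":[19,76,8],"delta_rot":[0,0,0],"gripper":20}

```text
clock: 28.0
tcp_pos: [509.6, 48.9, 221.1]
ee_rot: [[-0.999, 0.044, -0.0], [0.044, 0.999, -0.001], [0.0, -0.001, -1.0]]
contact_force: [0.1, -1.0, -1.0]
width: 19.9
finger_force: 0.0
```

```bash
python3 - <<'E'
from h import *
st(); go([511,47,157],177.6)
save("wrist","w8.png",(50,90,450,340),2)
E
```

```text
{'clock': 28.0, 'joints': [18.01, 34.01, -39.55, 109.13, 29.09, 47.27, 50.38], 'tcp_pos': [509.58, 48.93, 221.11], 'ee_rot': [[-1.0, 0.04, -0.0], [0.04, 1.0, -0.0], [0.0, -0.0, -1.0]], 'contact_force': [0.07, -0.96, -1.0], 'width': 19.92, 'finger_force': 0.0}
slide [-1.5, -1.8, 64.1] rot [-0.1, -0.0, -0.1] n 1.3
```

View pics/w8.png

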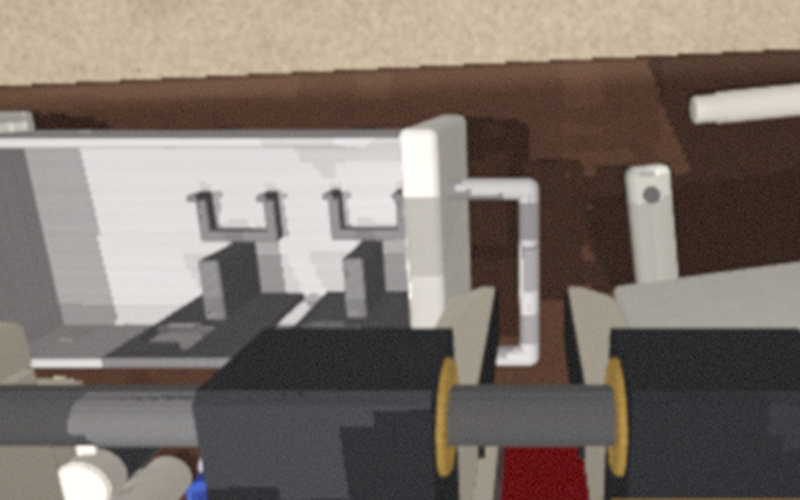

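Emit:
send_rows:
  series:
    - {"slide":[0,-1,20],"delta_rot":[0,0,0],"gripper":20}
    - {"slide":[0,-1,40],"delta_rot":[0,0,0],"gripper":20}
    - {"slide":[0,-1,55],"delta_rot":[0,0,0],"gripper":20}
    - {"slide":[0,-1,65],"delta_rot":[0,0,0],"gripper":20}
    - {"slide":[0,-1,65],"delta_rot":[0,0,0],"gripper":20}

```text
clock: 28.55
tcp_pos: [508.9, 48.1, 155.1]
ee_rot: [[-0.999, 0.044, -0.003], [0.044, 0.999, -0.001], [0.002, -0.001, -1.0]]
contact_force: [-0.9, -0.0, 0.6]
width: 19.8
finger_force: 0.0
```

Emit:
send_rows:
  series:
    - {"slide":[0,0,0],"delta_rot":[0,0,0],"gripper":12}
    - {"slide":[0,0,0],"delta_rot":[0,0,0],"gripper":4}
    - {"slide":[0,0,0],"delta_rot":[0,0,0],"gripper":4}
    - {"slide":[0,0,0],"delta_rot":[0,0,0],"gripper":4}
    - {"slide":[0,0,0],"delta_rot":[0,0,0],"gripper":4}

```text
clock: 29.05
tcp_pos: [509.7, 48.1, 156.9]
ee_rot: [[-0.999, 0.044, 0.001], [0.043, 0.999, -0.002], [-0.001, -0.002, -1.0]]
contact_force: [0.6, -5.0, 4.3]
width: 6.7
finger_force: 30.0
```

Emit:
send_rows:
  series:
    - {"slide":[0,-2,0],"delta_rot":[0,0,0],"gripper":4}
    - {"slide":[0,-7,0],"delta_rot":[0,0,0],"gripper":4}
    - {"slide":[0,-14,0],"delta_rot":[0,0,0],"gripper":4}
    - {"slide":[0,-23,0],"delta_rot":[0,0,0],"gripper":4}
    - {"slide":[0,-33,0],"delta_rot":[0,0,0],"gripper":4}

```text
clock: 29.55
tcp_pos: [508.3, 16.7, 156.8]
ee_rot: [[-0.999, 0.041, 0.002], [0.041, 0.999, 0.001], [-0.002, 0.002, -1.0]]
contact_force: [-0.0, 1.4, 6.7]
width: 6.7
finger_force: 30.0
```

Emit:
send_rows:
  series:
    - {"slide":[0,-11,0],"delta_rot":[0,0,0],"gripper":4}
    - {"slide":[0,-22,0],"delta_rot":[0,0,0],"gripper":4}
    - {"slide":[0,-33,0],"delta_rot":[0,0,0],"gripper":4}
    - {"slide":[0,-44,0],"delta_rot":[0,0,0],"gripper":4}
    - {"slide":[0,-55,0],"delta_rot":[0,0,0],"gripper":4}

```text
clock: 30.05
tcp_pos: [506.0, -39.0, 156.8]
ee_rot: [[-0.999, 0.042, 0.002], [0.042, 0.999, 0.001], [-0.002, 0.001, -1.0]]
contact_force: [-0.4, 0.4, 5.0]
width: 6.7
finger_force: 30.0
```

Emit:
send_rows:
  series:
    - {"slide":[0,-11,0],"delta_rot":[0,0,0],"gripper":4}
    - {"slide":[0,-22,0],"delta_rot":[0,0,0],"gripper":4}
    - {"slide":[0,-33,0],"delta_rot":[0,0,0],"gripper":4}
    - {"slide":[0,-44,0],"delta_rot":[0,0,0],"gripper":4}
    - {"slide":[0,-55,0],"delta_rot":[0,0,0],"gripper":4}

```text
clock: 30.55
tcp_pos: [503.7, -94.0, 156.8]
ee_rot: [[-0.999, 0.042, 0.002], [0.042, 0.999, 0.001], [-0.002, 0.001, -1.0]]
contact_force: [0.4, 0.8, 5.9]
width: 7.3
finger_force: 30.0
```

Emit:
send_rows:
  series:
    - {"slide":[0,-11,0],"delta_rot":[0,0,0],"gripper":4}
    - {"slide":[0,-21,0],"delta_rot":[0,0,0],"gripper":4}
    - {"slide":[0,-30,0],"delta_rot":[0,0,0],"gripper":4}
    - {"slide":[0,-37,0],"delta_rot":[0,0,0],"gripper":4}
    - {"slide":[0,-43,0],"delta_rot":[0,0,0],"gripper":4}

```text
clock: 31.05
tcp_pos: [501.9, -137.2, 156.8]
ee_rot: [[-0.999, 0.043, 0.002], [0.043, 0.999, 0.0], [-0.002, 0.0, -1.0]]
contact_force: [1.5, 1.6, 5.2]
width: 6.9
finger_force: 30.0
```

Emit:
send_rows:
  series:
    - {"slide":[0,-6,0],"delta_rot":[0,0,0],"gripper":4}
    - {"slide":[0,-12,0],"delta_rot":[0,0,0],"gripper":4}
    - {"slide":[0,-18,0],"delta_rot":[0,0,0],"gripper":4}
    - {"slide":[0,-23,0],"delta_rot":[0,0,0],"gripper":4}
    - {"slide":[0,-27,0],"delta_rot":[0,0,0],"gripper":4}

```text
clock: 31.55
tcp_pos: [500.9, -161.5, 156.8]
ee_rot: [[-0.999, 0.04, 0.003], [0.04, 0.999, 0.004], [-0.002, 0.004, -1.0]]
contact_force: [2.0, 1.1, 5.8]
width: 7.0
finger_force: 30.0
```

Emit:
send_rows:
  series:
    - {"slide":[0,-2,0],"delta_rot":[0,0,0],"gripper":4}
    - {"slide":[0,-4,0],"delta_rot":[0,0,0],"gripper":4}
    - {"slide":[0,-6,0],"delta_rot":[0,0,0],"gripper":4}
    - {"slide":[0,-6,0],"delta_rot":[0,0,0],"gripper":4}
    - {"slide":[0,-6,0],"delta_rot":[0,0,0],"gripper":4}

```text
clock: 32.05
tcp_pos: [500.7, -164.7, 156.9]
ee_rot: [[-0.999, 0.039, 0.003], [0.039, 0.999, 0.008], [-0.003, 0.008, -1.0]]
contact_force: [1.7, 9.1, 5.3]
width: 7.1
finger_force: 30.0
```

Emit:
send_rows:
  series:
    - {"slide":[0,-3,0],"delta_rot":[0,0,0],"gripper":4}
    - {"slide":[0,-5,0],"delta_rot":[0,0,0],"gripper":4}
    - {"slide":[0,-5,0],"delta_rot":[0,0,0],"gripper":4}
    - {"slide":[0,0,0],"delta_rot":[0,0,0],"gripper":4}
    - {"slide":[0,4,0],"delta_rot":[0,0,0],"gripper":4}

```text
clock: 32.55
tcp_pos: [500.8, -164.1, 156.8]
ee_rot: [[-0.999, 0.04, 0.002], [0.04, 0.999, 0.002], [-0.002, 0.002, -1.0]]
contact_force: [1.9, -1.8, 5.3]
width: 7.0
finger_force: 30.0
```

```bash
python3 - <<'E'
from h import *
st()
E
```

```text
{'clock': 32.55, 'joints': [39.44, 40.55, -37.04, 110.14, 36.14, 41.36, 68.62], 'tcp_pos': [500.77, -164.1, 156.84], 'ee_rot': [[-1.0, 0.04, 0.0], [0.04, 1.0, 0.0], [-0.0, 0.0, -1.0]], 'contact_force': [1.89, -1.75, 5.3], 'width': 6.99, 'finger_force': 30.0}
```

Emit:
send_rows:
  series:
    - {"slide":[0,0,0],"delta_rot":[0,0,0],"gripper":12}
    - {"slide":[0,0,0],"delta_rot":[0,0,0],"gripper":20}
    - {"slide":[0,0,0],"delta_rot":[0,0,0],"gripper":20}
    - {"slide":[0,0,0],"delta_rot":[0,0,0],"gripper":20}
    - {"slide":[0,0,-15],"delta_rot":[0,0,0],"gripper":20}

```text
clock: 33.05
tcp_pos: [498.6, -165.9, 169.6]
ee_rot: [[-0.999, 0.043, -0.005], [0.043, 0.999, 0.001], [0.005, 0.001, -1.0]]
contact_force: [-0.1, -0.6, -0.3]
width: 19.7
finger_force: 0.0
```

Emit:
send_rows:
  series:
    - {"slide":[0,0,-40],"delta_rot":[0,0,0],"gripper":20}
    - {"slide":[0,0,-80],"delta_rot":[0,0,0],"gripper":10}
    - {"slide":[0,-30,-125],"delta_rot":[0,0,0],"gripper":0}
    - {"slide":[0,-60,-140],"delta_rot":[0,0,0],"gripper":0}
    - {"slide":[0,-60,-140],"delta_rot":[0,0,0],"gripper":0}

```text
clock: 33.55
tcp_pos: [497.8, -231.3, 313.5]
ee_rot: [[-0.999, 0.052, 0.004], [0.052, 0.999, -0.006], [-0.004, -0.005, -1.0]]
contact_force: [-0.4, -0.2, -0.6]
width: 0.3
finger_force: 0.0
```

Emit:
send_rows:
  series:
    - {"slide":[0,0,0],"delta_rot":[0,0,0],"gripper":0}
    - {"slide":[0,0,0],"delta_rot":[0,0,0],"gripper":0}
    - {"slide":[0,0,0],"delta_rot":[0,0,0],"gripper":0}
    - {"slide":[0,0,0],"delta_rot":[0,0,0],"gripper":0}
    - {"slide":[0,0,0],"delta_rot":[0,0,0],"gripper":0}

```text
clock: 34.05
tcp_pos: [497.6, -224.6, 310.9]
ee_rot: [[-0.999, 0.041, -0.001], [0.041, 0.999, 0.001], [0.001, 0.001, -1.0]]
contact_force: [1.1, -0.8, -0.7]
width: 0.5
finger_force: 0.0
```

```bash
cat > btn.py <<'E'
from h import *
import sys,json
f=sys.argv[1]
st(); c=calibration("wrist"); c["extrinsics"]=np.array(c["extrinsics"]).tolist(); json.dump(c,open(f+".json","w"))
save("wrist",f+".png")
g=cv2.imread("pics/raw_"+f+".png",0); u,v=proj("wrist",np.array([474,-288,128]),c); print("expected",u,v)
u0,v0=int(u)-40,int(v)-40; roi=g[max(v0,0):v0+80,max(u0,0):u0+80]
np.set_printoptions(linewidth=250); print(cv2.resize(roi,(40,40),interpolation=cv2.INTER_AREA)//26)
E
python3 btn.py b1
```

```text
{'clock': 34.05, 'joints': [50.92, 31.47, -45.59, 97.46, 25.0, 61.82, 85.09], 'tcp_pos': [497.62, -224.61, 310.88], 'ee_rot': [[-1.0, 0.04, -0.0], [0.04, 1.0, 0.0], [0.0, 0.0, -1.0]], 'contact_force': [1.09, -0.81, -0.73], 'width': 0.53, 'finger_force': 0.0}
expected 245.5 184.3
[[3 3 3 ... 3 3 3]
 [6 6 6 ... 6 6 6]
 [8 8 8 ... 8 8 8]
 ...
 [9 9 9 ... 1 1 5]
 [9 9 8 ... 1 1 5]
 [8 9 9 ... 1 1 5]]
```

```bash
python3 - <<'E'
import cv2
g=cv2.imread("pics/raw_b1.png",0); r=g[160:224,212:290]
r=cv2.resize(r,(78,43),interpolation=cv2.INTER_AREA)
for i,l in enumerate(r): print("%3d"%(160+i*1.49),''.join("0123456789"[min(9,x//26)] for x in l))
E
```

```text
160 888888888888888888888888888888888888888888888888888888888888888888888888888888
161 888888888888889999999999999999989989999999999999998888888888888888888888888888
162 888888888888999999999999999888888888888888889999998888888888888888888888888888
164 888888888888888888888888888888888888888877788888888888888888888888888888888888
165 886666666666666666666666666666666665555544456666666666666666666666666667888888
167 875222222222222222222222234455555555554433322222222222222222222222222247888888
168 875211111111111111111123345666666666666555443222111111111111111111111247888888
170 885211111111111111112344555666656666666655554332211111111111111111111247888888
171 876311111111111111124555555555555555555555555543322111011111111111111247888888
173 886311111111111111245555555555555555555555555555432221011111111111111247888888
174 886311111111211123455555555555555555555555555555544221001111111111111136888888
176 887411112111111124555555556666666655555555555555554322111111111111111136888888
177 887411211111111245565565667778888877765555455555555432110111111111111136888888
179 88752121111111235
[... 1768 characters left out ...]
111111111111111111111111111124789999
212 999998511121121111111211111111111111111111111111111111111111111111111114789999
213 998988521112111111111111111111111111111111111111111111111111111111111114789999
215 999988631111111111111111111111111111111111111111211111111111111111111124789999
216 988998631111111111111121111111111111111111111111111111111111111111111113789999
218 989888631111111111111111111111111111111111111111111111111111111111111113789999
219 889998741111111111111111111111111111121111111111111111111111111111111113689999
221 998998851111111111111111111111111111111111111111111111111111111121111113689999
222 888899851111111111111111111111112111111211111111111111121111111111111113689999
```

```bash
python3 - <<'E'
from h import *
import json
R=[]
def cen(f,x0,y0,x1,y1,th):
    g=cv2.imread(f,0)[y0:y1,x0:x1]; n,l,s,c=cv2.connectedComponentsWithStats((g>th).astype('uint8'))
    for i in range(1,n):
        x,y,w,h,a=s[i]
        if a>15 and x>0 and y>0 and x+w<x1-x0 and y+h<y1-y0: print(f,a,w,h,(c[i]+[x0,y0]).round(1)); return c[i]+[x0,y0]
q=[]
for f,b,n,cf in [("pics/raw_b1.png",(222,168,275,208),"wrist","b1.json"),("pics/raw_w1.png",(155,215,206,252),"wrist","w1.json"),("pics/raw_s1.png",(402,153,422,170),"scene",None),("pics/raw_d1.png",(395,148,414,163),"side",None)]:
    p=cen(f,*b,185)
    if p is not None: q.append(ray(n,*p,json.load(open(cf)) if cf else None)); print(atz(n,*p,128,json.load(open(cf)) if cf else None))
print(tri(*q)); print(tri(*q[:2]))
go([474,-289,220],177.6)
E
```

```text
pics/raw_b1.png 405 23 23 [243.6 188.3]
[ 477.8 -290.2  128. ]
pics/raw_w1.png 387 23 22 [172.9 233.7]
[ 478.9 -291.8  128. ]
pics/raw_d1.png 27 7 6 [404.7 154.4]
[ 475.3 -290.8  128. ]
(array([ 477.9, -291.7,  126.5]), [1.1, 1.6, 1.6])
(array([ 476.7, -288.6,  134. ]), [0.1, 0.1])
slide [20.9, -65.2, 91.0] rot [0.0, -0.0, 0.0] n 2.3
```

Emit:
send_rows:
  series:
    - {"slide":[9,-33,20],"delta_rot":[0,0,0],"gripper":0}
    - {"slide":[18,-67,45],"delta_rot":[0,0,0],"gripper":0}
    - {"slide":[18,-67,70],"delta_rot":[0,0,0],"gripper":0}
    - {"slide":[18,-67,85],"delta_rot":[0,0,0],"gripper":0}
    - {"slide":[18,-67,85],"delta_rot":[0,0,0],"gripper":0}

```text
clock: 34.6
tcp_pos: [475.5, -291.4, 224.0]
ee_rot: [[-0.999, 0.043, -0.004], [0.043, 0.999, 0.003], [0.005, 0.002, -1.0]]
contact_force: [0.2, 0.6, 0.2]
width: 0.6
finger_force: 0.0
```

Emit:
send_rows:
  series:
    - {"slide":[0,0,0],"delta_rot":[0,0,0],"gripper":0}
    - {"slide":[0,0,2],"delta_rot":[0,0,0],"gripper":0}
    - {"slide":[0,0,5],"delta_rot":[0,0,0],"gripper":0}
    - {"slide":[0,0,7],"delta_rot":[0,0,0],"gripper":0}
    - {"slide":[0,0,9],"delta_rot":[0,0,0],"gripper":0}

```text
clock: 35.1
tcp_pos: [477.0, -291.5, 217.6]
ee_rot: [[-0.999, 0.042, 0.001], [0.042, 0.999, -0.0], [-0.001, -0.0, -1.0]]
contact_force: [-0.3, 0.5, 2.5]
width: 0.4
finger_force: 1.1
```

Emit:
send_rows:
  series:
    - {"slide":[0,0,2],"delta_rot":[0,0,0],"gripper":0}
    - {"slide":[0,0,4],"delta_rot":[0,0,0],"gripper":0}
    - {"slide":[0,0,6],"delta_rot":[0,0,0],"gripper":0}
    - {"slide":[0,0,8],"delta_rot":[0,0,0],"gripper":0}
    - {"slide":[0,0,8],"delta_rot":[0,0,0],"gripper":0}

```text
clock: 35.6
tcp_pos: [477.1, -291.3, 212.7]
ee_rot: [[-0.999, 0.042, 0.0], [0.042, 0.999, -0.003], [-0.0, -0.003, -1.0]]
contact_force: [-5.8, 1.6, 21.3]
width: 0.4
finger_force: 10.9
```

Emit:
send_rows:
  series:
    - {"slide":[0,0,1],"delta_rot":[0,0,0],"gripper":0}
    - {"slide":[0,0,1],"delta_rot":[0,0,0],"gripper":0}
    - {"slide":[0,0,-10],"delta_rot":[0,0,0],"gripper":0}
    - {"slide":[0,0,-40],"delta_rot":[0,0,0],"gripper":0}
    - {"slide":[0,0,-80],"delta_rot":[0,0,0],"gripper":0}

```text
clock: 36.1
tcp_pos: [475.6, -291.5, 288.3]
ee_rot: [[-0.999, 0.042, -0.004], [0.042, 0.999, 0.002], [0.004, 0.002, -1.0]]
contact_force: [-0.1, -0.3, -0.3]
width: 0.4
finger_force: 0.0
```

Emit:
send_rows:
  series:
    - {"slide":[0,0,0],"delta_rot":[0,0,0],"gripper":0}
    - {"slide":[0,0,0],"delta_rot":[0,0,0],"gripper":0}
    - {"slide":[0,0,0],"delta_rot":[0,0,0],"gripper":0}
    - {"slide":[0,0,0],"delta_rot":[0,0,0],"gripper":0}
    - {"slide":[0,0,0],"delta_rot":[0,0,0],"gripper":0}

```text
clock: 36.6
tcp_pos: [476.3, -291.4, 288.1]
ee_rot: [[-0.999, 0.042, -0.002], [0.042, 0.999, 0.001], [0.002, 0.001, -1.0]]
contact_force: [-0.7, 0.9, 0.4]
width: 0.3
finger_force: 0.0
```

```bash
python3 - <<'E'
from h import *
# housing front edge vs panel: is the drawer shut? project panel inner edge and sample a row along UV x at z=100 height
save("wrist","b2.png"); c=calibration("wrist"); g=cv2.imread("pics/raw_b2.png",0)
for y in range(-260,-120,6):
    u,v=proj("wrist",np.array([500+0.043*y,y,112.]),c); u,v=int(u),int(v)
    print(y,(u,v),int(g[v,u]) if 0<=u<640 and 0<=v<400 else None,end=' | ')
E
```

```text
-260 (347, 219) 39 | -254 (354, 219) 195 | -248 (360, 219) 198 | -242 (366, 219) 197 | -236 (373, 219) 195 | -230 (379, 219) 199 | -224 (385, 219) 198 | -218 (392, 219) 197 | -212 (398, 219) 198 | -206 (404, 219) 190 | -200 (411, 219) 161 | -194 (417, 219) 40 | -188 (423, 219) 40 | -182 (430, 219) 43 | -176 (436, 219) 142 | -170 (442, 219) 33 | -164 (449, 219) 40 | -158 (455, 219) 42 | -152 (462, 219) 34 | -146 (468, 219) 39 | -140 (474, 219) 34 | -134 (481, 219) 57 | -128 (487, 219) 55 | -122 (493, 219) 47 |
```

```bash
python3 -c "from cell import *; print(job_done())"
```

```text
the job is handed in; nothing more can be done
None
```

I handed the job in after putting both hangers (screws 1 and 3) upright in the steriliser drawer, pushing it home past the detent and pressing the start button; the result came back without a verdict.

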